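# Refit the lens and bezel ring of a work lamp

### The job

Put the work lamp back together: lay the amber lens in the mouth of the tilted lamp head, flange down on its rubber gasket, then screw the black bezel ring clockwise onto the threaded neck over it until it is fully tight and the gasket is squeezed. Leave the hex keys, the dropper bottle and the black screwdriver where they are.

Things in the scene. Friction and masses are not known exactly. Their poses are not given: they have to be found in the camera images.
- lamp_head: Finned dark head of the yellow and black work lamp, fixed on the bench, leaning 32 deg (0.56 rad) from vertical to the right; place and yaw vary. Origin: centre of the lip of its mouth, about 138 mm up; z points straight out of the mouth. The mouth is a bore of 41 mm; the gasket's top lies 3 mm below the lip. Behind the 18 mm neck is a shoulder 67 mm across; the yoke knobs lie 50 mm behind the lip.
- neck (a point): Middle of the aluminium neck, 9 mm inside the lip, axes of lamp_head. Neck 46 mm across (52 over the thread). Right-hand three-start thread, 18 mm a turn, starts at the lip at 0, 120, 240 deg about z from x. A ring pressed on lightly and turned clockwise (seen looking into the mouth) drops into it within 120 deg of turning, then is tight after about 130 to 150 deg more; it holds by itself.
- gasket (a joint): Springy rubber gasket in the mouth: squeeze in m, 0 when free, 0.002 when fully squeezed, the ring front then seating on the lip (about 2 N starts it, 10 N squeezes it fully). Turning the ring takes under 0.1 N m until the lens is gripped, 0.2 or so while the gasket is squeezed, then stiffens sharply; 0.5 is tight. Pressing on the ring also squeezes it, so read it with the ring let go.
- lens_home (a point): Point on the mouth's axis, 2.2 mm outside the lip, with the axes of lamp_head: where lens_center is once the ring is tight (4 mm outside the lip while the lens only lies on the gasket).
- ring_home (a point): Point on the mouth's axis, 5.4 mm inside the lip plane, with the axes of lamp_head: where ring_mid is once the ring is tight.
- lens_center (a point): Centre of the amber glass lens, 14 mm tall, z up out of its crown; lies on the bench flange down. Flange 38.6 mm across and 5 mm thick, above it a straight-sided round boss 27 mm across up to 13.5 mm. Origin half-way up (7 mm above the underside). 50 g.
- ring_mid (a point): Centre of the loose black knurled bezel ring, 60 mm across, 17 mm tall, lying skirt down on the bench, z out of its front, 40 to 85 g. Origin half-way up (8.5 mm). Front web 3 mm thick with a 33 mm opening; skirt bore 53.6 mm; inside three lugs 2.5 mm high, 3 mm above the skirt's edge, at 0, 120, 240 deg about z from x, under white marks. The web presses the lens flange when tight.
- hex_key_set: Blue folding hex key set, 97 x 100 x 26 mm, lying on the bench in front of the lamp; origin under the middle of it. Bystander.
- dropper_bottle: Amber dropper bottle, 34 mm across, 102 mm tall, standing to the left of the lamp; origin under its centre, z up. Bystander.
- black_screwdriver: Black screwdriver, 170 mm long along its y, 27 mm thick, lying to the right and behind the lamp; origin under its middle. Bystander.

How it is judged:
On the way, in this order (a step that is already met when the one before it is completed fails the run):
1. the lens lies in the mouth on its gasket, square to it (distance between lens_center and lens_home below 0.0035 m and angle between the z axis of lens_center and the z axis of lamp_head, either way round below 0.08 rad), for 0.2 s.
2. the ring is screwed down over the lens (value of joint gasket above 0.0012 m and distance between ring_mid and ring_home below 0.002 m and angle between the z axis of ring_mid and the z axis of lamp_head, either way round below 0.05 rad), for 0.2 s.
At the end, for the whole second after the job is handed in: Lens square in the mouth (within 3 mm of lens_home); ring screwed on square (within 0.05 rad) and within 2 mm of ring_home, at rest, with the gasket squeezed more than 1.2 of its 2 mm; released. Bystanders never moved more than 3 cm, bottle never tipped (all of step 2 and distance between lens_center and lens_home below 0.003 m and linear speed of bezel_ring below 0.02 m/s); the robot touches nothing.
It fails at once if the dropper bottle is knocked over or pushed more than 3 cm (angle between dropper_bottle's own z axis and vertical above 0.5 rad or distance of dropper_bottle from where it was at the start of the episode above 0.03 m).
It fails at once if the hex keys or the screwdriver are pushed more than 3 cm (distance of any of hex_key_set, black_screwdriver from where it was at the start of the episode above 0.03 m).
It also fails if it takes over 72 s, if anything falls off the work surface, if the arm or the gripper's body presses on something with over 40 N, if the wrist force passes 120 N, or if a joint passes its speed limit or range.

### The arm

A 6-joint arm with a two-finger parallel gripper is mounted at the origin on a cart in front of the work surface, level with it; the furniture and walls round the work are solid. World frame = base frame: x ahead of the robot, y to its left, z up, the work surface at z = 0. Lengths are in m, angles in rad, forces in N, time in s.
With the tool pointing down it reaches from about 0.3 to 0.775 m from the base axis. Payload 14.6 kg.
Tool frame: the origin (TCP) lies on the mounting face of the last link; the fingertips stand 199 mm ahead of it and the grasp point (between the pads) lies 180 mm ahead of it; z points along the fingers, y is the line along which they close (so a half turn about z gives the same grasp; the last joint's range is limited). The gripper opens to 94 mm and grips with 3 to 60 N. Pads are 16 mm wide; open, the fingers measure 119 mm over their backs; the gripper's body (75 mm by 177 mm) begins 78 mm behind the grasp point.
Start: joints at [-1.359, 0.3, 1.521, -0, 1.321, -0.067], TCP at [0.151, -0.529, 0.405] pointing down, gripper open.
Joint ranges: [-3.03, 3.03], [-0.79, 2.21], [0.23, 2.52], [-1.04, 4.18], [0, 3.07], [-2.55, 2.55]. Speed limits (rad/s): [2.22, 2.22, 2.57, 3.14, 3.14, 3.14].

### API

Orientations are given as [roll, pitch, yaw] about the fixed x, y, z axes, in that order (R = Rz(yaw) Ry(pitch) Rx(roll)).
In Python, from station import get_obs, camera, hand_in gives the robot as it stands.
- The arm moves only by the tool apply_moves, never from a script. Its argument "increments" is a list of rows, each an object of numbers: "tx", "ty", "tz": the shift along the tool's x, y, z as a fraction of full scale; "ax", "ay", "az": the turn, a rotation vector about the tool's x, y, z as a fraction of full scale. In form: [{"tx": .., "ty": .., "tz": .., "ax": .., "ay": .., "az": ..}, ...]. A call has 1 to 12 rows; each row shifts and turns the commanded pose from where the row before left it, along the tool's axes as they then stand; what a row does not reach is not made up. Full scale, the value 1, is 30 mm for a shift and 5 degrees for a turn. A row lasts 1/8 s, in which the tool goes at most 62.5 mm and 10.7 degrees, less where a joint would pass 70% of its speed; a pose out of reach is approached as far as the arm can. A call with a number of a shift or a turn outside -1 to 1 is refused whole. A call with a gripper value outside its range is refused whole. "jaw" is the closure, from 0 (fully open) to 1 (shut), set as the call begins (left out, the last holds). The fingers move at their own pace and stop on an object; "force" is the grip in N (left out, the last holds). Time passes only in rows, so rows that do not move let the fingers close. It gives the time, the measured TCP pose, the force, the opening and the grip force at its end, in the units of the state.
- get_obs(): the state, without advancing time (a new reading comes with each control period).
- camera(name): name is "scene" or "top" or "wrist"; returns a dict with "pixels" (400x640x3 uint8, red, green, blue), "camera_matrix" (3x3 intrinsics, pixels), "R" (3x3) and "t" (3): a world point X has camera coordinates R X + t; the wrist camera has in their place "T_tool_cam" (4x4, takes a point from camera to tool coordinates, whose origin is the TCP and whose axes are the flange's). Camera axes: x right, y down, z forward; pixel columns grow to the right and rows downward; lengths in m; the calibration is good to about 2 mm. A picture is of the moment at which its call begins: read the wrist's pose just before it. There is no depth.
- hand_in(): hands the job in; it is judged then, once.
The state is a dict: "time_s": time; "qpos": joint angles; "joint_vel": joint speeds; "tau": joint torques, N m; "ee_pos": TCP position; "eef_rot": TCP orientation; "force": force on the tool from outside, world axes, zero at the start; "moment": the same for the moment, N m; "grip_width": finger opening in m; "grip_force": force on a finger pad.
Only numpy, scipy, OpenCV 4.12 (cv2) and the standard library are available. Lean on these libraries where they do the work, as an engineer would, in place of code of your own. Each camera call takes 0.05 s, during which the arm holds its last target. There are 200 camera calls.

## Working session

There is one attempt and no reset: what is moved stays moved. The work goes in short steps, Python scripts to look and compute and a tool call to move; the robot and the scene stay as the last step left them, time stands still between calls to the robot, and variables do not carry over. Pictures are saved under pics/ and viewed, at most 10 in all, crops included, and the job is handed in when it is done.

Besides the shell and the picture viewer there is one more tool, called in YAML: its name, and indented under it one key for each argument. apply_moves: Moves the arm, as the interface text tells. Its arguments: {"type":"object","properties":{"increments":{"type":"array"},"jaw":{"type":"number"},"force":{"type":"number"}},"required":["increments"]}

```bash
mkdir -p pics; ls
python3 - <<'E'
from station import get_obs, camera
import cv2, numpy as np, pickle
o=get_obs(); print(o)
d={}
for n in ("scene","top"):
    c=camera(n); d[n]=c; cv2.imwrite(f"pics/{n}0.png",c["pixels"][:,:,::-1]); print(n,c["camera_matrix"],c["R"],c["t"])
c=camera("wrist"); print(c["T_tool_cam"],c["camera_matrix"])
pickle.dump(d,open("d.pkl","wb"))
E
```

```text
pics
{'time_s': 0.0, 'qpos': array([-1.35861209e+00,  3.00495740e-01,  1.52159015e+00, -2.67427572e-05,
        1.32068936e+00, -6.66191752e-02]), 'joint_vel': array([-3.37126320e-04, -3.17383375e-04, -1.53396228e-03, -2.10236491e-03,
       -2.62880133e-05, -1.49777650e-03]), 'tau': array([-1.36297320e-03, -5.31805944e+01, -3.52735555e+01,  7.07765669e-02,
        2.44184292e-02, -9.08290872e-05]), 'ee_pos': array([ 0.15134202, -0.52873722,  0.40406884]), 'eef_rot': array([-3.14041095e+00, -5.28803722e-05,  2.78810019e-01]), 'force': array([ 0.25941612, -0.58641509,  0.04062235]), 'moment': array([ 0.04016386, -0.02271017, -0.09241341]), 'grip_force': 0.0, 'grip_width': 0.09382183850641976}
scene [[482.99270947   0.         318.95441965]
 [  0.         482.99270947 200.42301802]
 [  0.           0.           1.        ]] [[-0.75259635 -0.65847612  0.00281628]
 [-0.4673605   0.5311407  -0.70672747]
 [ 0.46386732 -0.53319674 -0.70748028]] [0.37757558 0.36146861 0.95395786]
top [[399.31867979   0.         309.51131914]
 [  0.         399.31867979 195.3370924 ]
 [  0.           0.           1.        ]] [[-0.00609145 -0.99996961  0.00486529]
 [-0.99892939  0.00586185 -0.04588808]
 [ 0.04585817 -0.0051396  -0.99893474]] [-0.0353828   0.54487537  0.99097764]
[[ 6.63373283e-04 -9.65531492e-01 -2.60285417e-01  7.43997962e-02]
 [ 9.99999664e-01  5.15056265e-04  6.38030430e-04  2.20488269e-04]
 [-4.81976838e-04 -2.60285752e-01  9.65531509e-01  2.00645658e-02]
 [ 0.00000000e+00  0.00000000e+00  0.00000000e+00  1.00000000e+00]] [[322.0112143    0.         317.51554749]
 [  0.         322.0112143  200.98863707]
 [  0.           0.           1.        ]]
```

View pics/scene0.png

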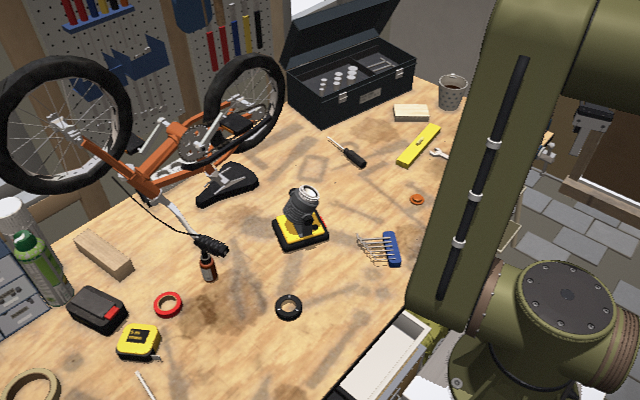

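View pics/top0.png

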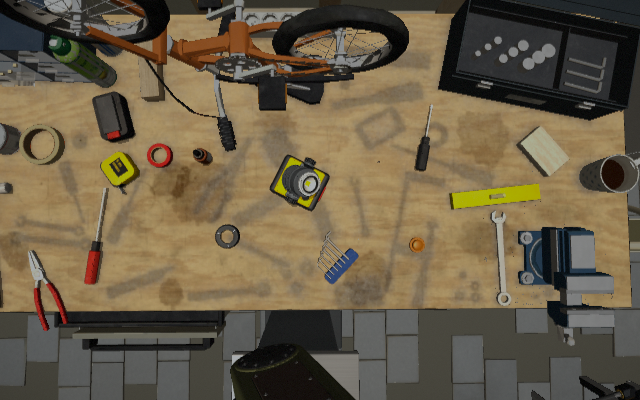

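The top view shows the lens at about (417,244), the ring at (228,237) and the lamp mouth at (309,184), leaning right and slightly toward the robot. In the scene view they are at (417,199), (288,307) and (308,193).

```bash
cat > h.py <<'E'
import numpy as np, cv2
from scipy.spatial.transform import Rotation as Ro
def rot(o): return Ro.from_euler('xyz',o["eef_rot"]).as_matrix()
def cam_pose(c,o=None):  # world origin, R cam->world
    if o is None: return -c["R"].T@c["t"], c["R"].T
    T=c["T_tool_cam"]; R=rot(o); return o["ee_pos"]+R@T[:3,3], R@T[:3,:3]
def ray(c,uv,o=None):
    p,R=cam_pose(c,o); d=R@np.linalg.inv(c["camera_matrix"])@[uv[0],uv[1],1]; return p,d/np.linalg.norm(d)
def onplane(c,uv,z,o=None):
    p,d=ray(c,uv,o); return p+d*(z-p[2])/d[2]
def tri(rs):
    A=0;b=0
    for p,d in rs:
        M=np.eye(3)-np.outer(d,d); A=A+M; b=b+M@p
    x=np.linalg.solve(A,b); return x,[np.linalg.norm((np.eye(3)-np.outer(d,d))@(x-p)) for p,d in rs]
def blob(mask,near,rad,minA=15):
    n,l,s,ce=cv2.connectedComponentsWithStats(mask.astype(np.uint8))
    out=[(s[i,4],i) for i in range(1,n) if s[i,4]>=minA and np.hypot(*(ce[i]-near))<rad]
    i=max(out)[1]; return ce[i],s[i],l==i
E
python3 - <<'E'
from h import *; import pickle
d=pickle.load(open("d.pkl","rb"))
for n,lc,rc,mc in (("top",(417,244),(228,237),(309,184)),("scene",(417,199),(288,307),(308,193))):
    im=d[n]["pixels"].astype(int); r,g,b=im[...,0],im[...,1],im[...,2]
    ce,s,_=blob((r>150)&(b<60)&(g<130),lc,12); print(n,"lens",ce,s,onplane(d[n],ce,.006))
    ce,s,m=blob(im.max(2)<80,rc,12); cn,_=cv2.findContours(m.astype(np.uint8),0,2); e=cv2.fitEllipse(max(cn,key=len)); print("ring",ce,s,e,onplane(d[n],e[0],.011))
    x,y=mc; a=im[y-45:y+45,x-45:x+45].astype(np.uint8)
    cv2.imwrite(f"pics/c_{n}.png",cv2.resize(a[:,:,::-1],None,fx=4.4,fy=4.4,interpolation=cv2.INTER_CUBIC))
a=[cv2.imread(f"pics/c_{n}.png") for n in("top","scene")]; cv2.imwrite("pics/c.png",np.hstack(a))
E
```

```text
top lens [417.16161616 244.2020202 ] [410 237  15  15  99] [ 0.42015267 -0.30908165  0.006     ]
ring [227.64590164 236.07868852] [215 225  25  23 305] ((227.29466247558594, 235.93252563476562), (22.967058181762695, 24.374940872192383), 75.96654510498047) [0.44421884 0.1677589  0.011     ]
scene lens [416.78481013 198.21518987] [410 194  14  10  79] [ 0.42201918 -0.31251789  0.006     ]
ring [288.37084399 308.40664962] [275 295  27  26 391] ((288.2900085449219, 307.67999267578125), (24.9224853515625, 26.75391387939453), 76.06039428710938) [0.44378453 0.16864349 0.011     ]
```

View pics/c.png

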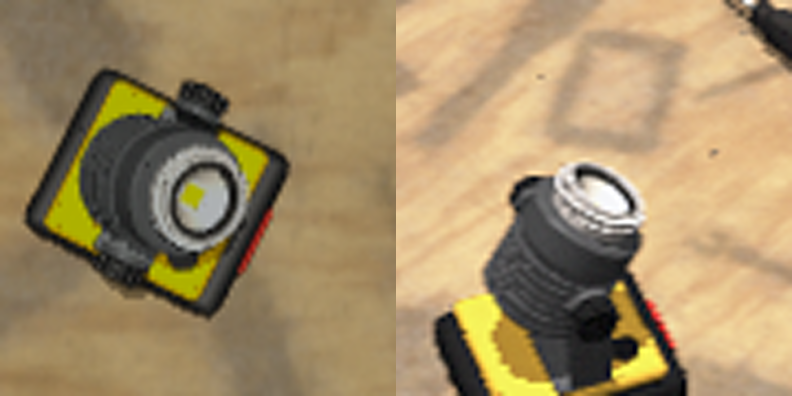

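The crop shows the lip centre at about (310,184.5) in the top image and (309.6,191.6) in the scene image. The knobs put the lean about 26° toward the robot from straight right. I'll hover over the lens first.

apply_moves:
  increments:
    - {"tx": 0.97, "ty": -0.41, "tz": 0.22}
    - {"tx": 0.97, "ty": -0.41, "tz": 0.22}
    - {"tx": 0.97, "ty": -0.41, "tz": 0.22}
    - {"tx": 0.97, "ty": -0.41, "tz": 0.22}
    - {"tx": 0.97, "ty": -0.41, "tz": 0.22}
    - {"tx": 0.97, "ty": -0.41, "tz": 0.22}
    - {"tx": 0.97, "ty": -0.41, "tz": 0.22}
    - {"tx": 0.97, "ty": -0.41, "tz": 0.22}
    - {"tx": 0.97, "ty": -0.41, "tz": 0.22}
    - {"tx": 0.97, "ty": -0.41, "tz": 0.22}
    - {"tx": 0.97, "ty": -0.41, "tz": 0.22}
    - {}
  jaw: 0

```text
schema error: expected keys tx, ty, tz, ax, ay, az
```

```bash
cat >> h.py <<'E'
def shot(name):
    from station import get_obs,camera
    o=get_obs(); c=camera("wrist"); cv2.imwrite(f"pics/{name}.png",c["pixels"][:,:,::-1]); return o,c
def lens_mask(im):
    im=im.astype(int); return (im[...,0]>130)&(im[...,2]<70)&(im[...,1]<150)&(im[...,0]-im[...,1]>50)
E
python3 - <<'E'
from h import *; import pickle
o,c=shot("w1"); print(o["ee_pos"],o["eef_rot"],o["qpos"])
m=lens_mask(c["pixels"]); ce,s,mm=blob(m,(320,200),80)
cn,_=cv2.findContours(mm.astype(np.uint8),0,2); e=cv2.fitEllipse(cv2.convexHull(max(cn,key=len))); print(ce,s,e)
for z in(.004,.007): print(onplane(c,e[0],z,o),onplane(c,ce,z,o))
a=c["pixels"][120:280,220:420,::-1]; cv2.imwrite("pics/w1c.png",cv2.resize(a,None,fx=3,fy=3))
d=pickle.load(open("d.pkl","rb"))
x,r=tri([ray(d["top"],(310.1,184.5)),ray(d["scene"],(309.6,191.6))]);print("lip",x,r)
E
```

```text
[ 0.15135934 -0.52874326  0.40423711] [-3.14074075e+00 -8.48393418e-05  2.78783435e-01] [-1.35859057e+00  3.00333544e-01  1.52140288e+00  2.88734097e-05
  1.32071190e+00 -6.65848710e-02]Traceback (most recent call last):
  File "<stdin>", line 3, in <module>
  File "h.py", line 19, in blob
    i=max(out)[1]; return ce[i],s[i],l==i
      ~~~^^^^^
ValueError: max() iterable argument is empty
```

All keys are needed in every row.

apply_moves:
  increments:
    - {"tx": 0.97, "ty": -0.41, "tz": 0.22, "ax": 0, "ay": 0, "az": 0}
    - {"tx": 0.97, "ty": -0.41, "tz": 0.22, "ax": 0, "ay": 0, "az": 0}
    - {"tx": 0.97, "ty": -0.41, "tz": 0.22, "ax": 0, "ay": 0, "az": 0}
    - {"tx": 0.97, "ty": -0.41, "tz": 0.22, "ax": 0, "ay": 0, "az": 0}
    - {"tx": 0.97, "ty": -0.41, "tz": 0.22, "ax": 0, "ay": 0, "az": 0}
    - {"tx": 0.97, "ty": -0.41, "tz": 0.22, "ax": 0, "ay": 0, "az": 0}
    - {"tx": 0.97, "ty": -0.41, "tz": 0.22, "ax": 0, "ay": 0, "az": 0}
    - {"tx": 0.97, "ty": -0.41, "tz": 0.22, "ax": 0, "ay": 0, "az": 0}
    - {"tx": 0.97, "ty": -0.41, "tz": 0.22, "ax": 0, "ay": 0, "az": 0}
    - {"tx": 0.97, "ty": -0.41, "tz": 0.22, "ax": 0, "ay": 0, "az": 0}
    - {"tx": 0.97, "ty": -0.41, "tz": 0.22, "ax": 0, "ay": 0, "az": 0}
    - {"tx": 0, "ty": 0, "tz": 0, "ax": 0, "ay": 0, "az": 0}
  jaw: 0

```text
time_s: 1.7
ee_pos: [0.4228, -0.3095, 0.3314]
eef_rot: [-3.141, 0.001, 0.281]
force: [-0.3, -0.6, -1.0]
grip_width: 0.0937
grip_force: 0.0
```

Run:
```python
from h import *; import pickle
o,c=shot("w1"); print(o["ee_pos"],o["eef_rot"],o["qpos"])
m=lens_mask(c["pixels"]); ce,s,mm=blob(m,(320,200),80)
cn,_=cv2.findContours(mm.astype(np.uint8),0,2); e=cv2.fitEllipse(cv2.convexHull(max(cn,key=len))); print(ce,s,e)
for z in(.004,.007): print(onplane(c,e[0],z,o),onplane(c,ce,z,o))
a=c["pixels"][120:280,220:420,::-1]; cv2.imwrite("pics/w1c.png",cv2.resize(a,None,fx=3,fy=3))
d=pickle.load(open("d.pkl","rb"))
x,r=tri([ray(d["top"],(310.1,184.5)),ray(d["scene"],(309.6,191.6))]);print("lip",x,r)
```

```text
[ 0.42277844 -0.30952091  0.33141072] [-3.14050414e+00  6.03726630e-04  2.81192488e-01] [-7.01875796e-01  3.15995558e-01  1.67922793e+00  1.10913116e-04
  1.14760979e+00  5.87682760e-01]
[317.25844156 199.08311688] [297 177  40  38 770] ((316.45428466796875, 195.5707244873047), (38.60234069824219, 39.38062286376953), 84.30514526367188)
[ 0.41949707 -0.30944494  0.004     ] [ 0.41628343 -0.31119858  0.004     ]
[ 0.42022731 -0.309246    0.007     ] [ 0.41704505 -0.31098252  0.007     ]
lip [ 0.56365801 -0.03863977  0.13898649] [np.float64(0.0012395857205540685), np.float64(0.0012395857205539347)]
```

View pics/w1c.png

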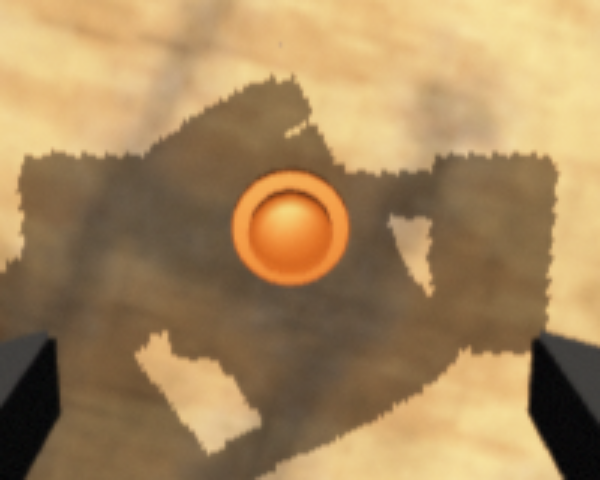

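The wrist crop shows the lens flange as a clean circle, centred at pixel (316.5,195.6) in the full image and between the fingers. I'll descend and grip the boss.

apply_moves:
  increments:
    - {"tx": -0.02, "ty": -0.01, "tz": 0.84, "ax": 0, "ay": 0, "az": 0}
    - {"tx": -0.02, "ty": -0.01, "tz": 0.84, "ax": 0, "ay": 0, "az": 0}
    - {"tx": -0.02, "ty": 0, "tz": 0.84, "ax": 0, "ay": 0, "az": 0}
    - {"tx": -0.02, "ty": 0, "tz": 0.84, "ax": 0, "ay": 0, "az": 0}
    - {"tx": -0.02, "ty": 0, "tz": 0.84, "ax": 0, "ay": 0, "az": 0}
    - {"tx": 0, "ty": 0, "tz": 0, "ax": 0, "ay": 0, "az": 0}
    - {"tx": 0, "ty": 0, "tz": 0, "ax": 0, "ay": 0, "az": 0}
  jaw: 0.4
  force: 20

```text
time_s: 2.62
ee_pos: [0.4187, -0.3114, 0.2071]
eef_rot: [3.141, -0.001, 0.278]
force: [0.3, -0.2, 0.2]
grip_width: 0.0562
grip_force: 0.0
```

apply_moves:
  increments:
    - {"tx": 0, "ty": 0, "tz": 0, "ax": 0, "ay": 0, "az": 0}
    - {"tx": 0, "ty": 0, "tz": 0, "ax": 0, "ay": 0, "az": 0}
    - {"tx": 0, "ty": 0, "tz": 0, "ax": 0, "ay": 0, "az": 0}
    - {"tx": 0, "ty": 0, "tz": 0, "ax": 0, "ay": 0, "az": 0}
    - {"tx": 0, "ty": 0, "tz": 0, "ax": 0, "ay": 0, "az": 0}
    - {"tx": 0, "ty": 0, "tz": 0, "ax": 0, "ay": 0, "az": 0}
  jaw: 1
  force: 20

```text
time_s: 3.38
ee_pos: [0.4189, -0.3109, 0.2063]
eef_rot: [3.141, -0.0, 0.279]
force: [-1.1, 1.3, 5.2]
grip_width: 0.0264
grip_force: 20.0
```

apply_moves:
  increments:
    - {"tx": 0, "ty": 0, "tz": -0.5, "ax": 0, "ay": 0, "az": 0}
    - {"tx": 0, "ty": 0, "tz": -1, "ax": 0, "ay": 0, "az": 0}
    - {"tx": 0, "ty": 0, "tz": -1, "ax": 0, "ay": 0, "az": 0}
    - {"tx": 0, "ty": 0, "tz": -1, "ax": 0, "ay": 0, "az": 0}
    - {"tx": 0, "ty": 0, "tz": -1, "ax": 0, "ay": 0, "az": 0}
    - {"tx": 0, "ty": 0, "tz": -1, "ax": 0, "ay": 0, "az": 0}
    - {"tx": 0, "ty": 0, "tz": 0, "ax": 0, "ay": 0, "az": 0}

```text
time_s: 4.25
ee_pos: [0.4188, -0.3108, 0.3736]
eef_rot: [3.138, -0.002, 0.279]
force: [0.1, 1.0, 0.3]
grip_width: 0.0261
grip_force: 20.0
```

```bash
cat >> h.py <<'E'
Y=lambda a:Ro.from_euler('y',a); Z=lambda a:Ro.from_euler('z',a)
def lampR(yaw,tool_yaw):   # lean dir (world angle), tool frame: minimal tilt of a tool-down frame with yaw
    n=np.array([np.sin(.5585)*np.cos(yaw),np.sin(.5585)*np.sin(yaw),np.cos(.5585)])
    ax=np.cross([0,0,1],n); ax/=np.linalg.norm(ax)
    return n,(Ro.from_rotvec(.5585*ax)*Ro.from_euler('xyz',[np.pi,0,tool_yaw])).as_matrix()
def plan(R0,p0,R1,p1,N):
    w=Ro.from_matrix(R0.T@R1).as_rotvec()/N
    S=sum(R0@Ro.from_rotvec(w*k).as_matrix() for k in range(N))
    t=np.linalg.solve(S,p1-p0); return np.r_[t/.03,np.degrees(w)/5].round(3)
def wrist(q1,q23,R,c,s=1):
    A=(Y(-q23)*Z(-q1)).as_matrix()@R  # Rz(q4)Ry(q5)Rz(q6+c)
    e=Ro.from_matrix(A).as_euler('ZYZ'); return s*e[0],e[1],(e[2]-c+np.pi)%(2*np.pi)-np.pi
E
python3 - <<'E'
from h import *
o,c=shot("w2"); q=o["qpos"]; print(o["ee_pos"],o["eef_rot"],q)
A=(Y(-q[4])*Y(-q[1]-q[2])*Z(-q[0])).as_matrix()@rot(o); cc=Ro.from_matrix(A).as_euler('ZYX')[0]-q[5]; print("c",cc)
lip=np.array([.5637,-.0386,.139])
yaw=np.radians(-90-26)
for ty in np.radians([-160,-100,-60,-30,0,16,60,100,160]):
    n,R=lampR(yaw,ty); print(round(np.degrees(ty)),np.round(wrist(.1,1.9,R,cc),2))
n,R=lampR(yaw,.279); p=lip+n*(.199+.10)
print(p,plan(rot(o),o["ee_pos"],R,p,12))
m=lens_mask(c["pixels"]); ce,s,mm=blob(m,(320,300),150); print("held",ce,s)
E
```

```text
[ 0.41877778 -0.31078239  0.37361793] [ 3.13803198e+00 -2.32522892e-03  2.78840454e-01] [-7.08674643e-01  2.63987085e-01  1.64156901e+00 -2.15556914e-05
  1.23178396e+00  5.83292494e-01]
c 1.5707891584188864
-160 [ 0.56  1.   -2.07]
-100 [ 0.56  1.   -3.12]
-60 [0.56 1.   2.47]
-30 [0.56 1.   1.94]
0 [0.56 1.   1.42]
16 [0.56 1.   1.14]
60 [0.56 1.   0.37]
100 [ 0.56  1.   -0.33]
160 [ 0.56  1.   -1.37]
[ 0.4942425  -0.18100897  0.39256723] [ 0.304 -0.293  0.055  0.4    0.355  0.001]
held [318.05719921 240.76380671] [ 288  210   61   59 2028]
```

apply_moves:
  increments:
    - {"tx": 0.304, "ty": -0.293, "tz": 0.055, "ax": 0.4, "ay": 0.355, "az": 0}
    - {"tx": 0.304, "ty": -0.293, "tz": 0.055, "ax": 0.4, "ay": 0.355, "az": 0}
    - {"tx": 0.304, "ty": -0.293, "tz": 0.055, "ax": 0.4, "ay": 0.355, "az": 0}
    - {"tx": 0.304, "ty": -0.293, "tz": 0.055, "ax": 0.4, "ay": 0.355, "az": 0}
    - {"tx": 0.304, "ty": -0.293, "tz": 0.055, "ax": 0.4, "ay": 0.355, "az": 0}
    - {"tx": 0.304, "ty": -0.293, "tz": 0.055, "ax": 0.4, "ay": 0.355, "az": 0}
    - {"tx": 0.304, "ty": -0.293, "tz": 0.055, "ax": 0.4, "ay": 0.355, "az": 0}
    - {"tx": 0.304, "ty": -0.293, "tz": 0.055, "ax": 0.4, "ay": 0.355, "az": 0}
    - {"tx": 0.304, "ty": -0.293, "tz": 0.055, "ax": 0.4, "ay": 0.355, "az": 0}
    - {"tx": 0.304, "ty": -0.293, "tz": 0.055, "ax": 0.4, "ay": 0.355, "az": 0}
    - {"tx": 0.304, "ty": -0.293, "tz": 0.055, "ax": 0.4, "ay": 0.355, "az": 0}
    - {"tx": 0.304, "ty": -0.293, "tz": 0.055, "ax": 0.4, "ay": 0.355, "az": 0}

```text
time_s: 5.8
ee_pos: [0.4942, -0.1806, 0.389]
eef_rot: [-2.7, -0.359, 0.196]
force: [-0.4, -0.3, 0.1]
grip_width: 0.026
grip_force: 20.0
```

apply_moves:
  increments:
    - {"tx": 0, "ty": 0, "tz": 0, "ax": 0, "ay": 0, "az": 0}
    - {"tx": 0, "ty": 0, "tz": 0, "ax": 0, "ay": 0, "az": 0}

```text
time_s: 6.05
ee_pos: [0.494, -0.1813, 0.3893]
eef_rot: [-2.703, -0.359, 0.198]
force: [-0.7, -0.9, -0.8]
grip_width: 0.026
grip_force: 20.0
```

Run:
```python
from h import *
o,c=shot("w3"); print(o["ee_pos"],o["eef_rot"],o["qpos"])
a=c["pixels"][80:330,180:460,::-1]; cv2.imwrite("pics/w3c.png",cv2.resize(a,None,fx=2.4,fy=2.4,interpolation=cv2.INTER_CUBIC)[:600])
lip=np.array([.5637,-.0386,.139]); p,R=cam_pose(c,o); x=c["camera_matrix"]@R.T@(lip-p); print("lip pred",x[:2]/x[2],x[2])
```

```text
[ 0.49396786 -0.18126381  0.38933421] [-2.70328822 -0.358687    0.19754936] [-0.49363605  0.26538697  1.62797635  0.5778134   1.32383004  0.63216535]
lip pred [316.72094773 198.14333897] 0.2860584962857308
```

View pics/w3c.png

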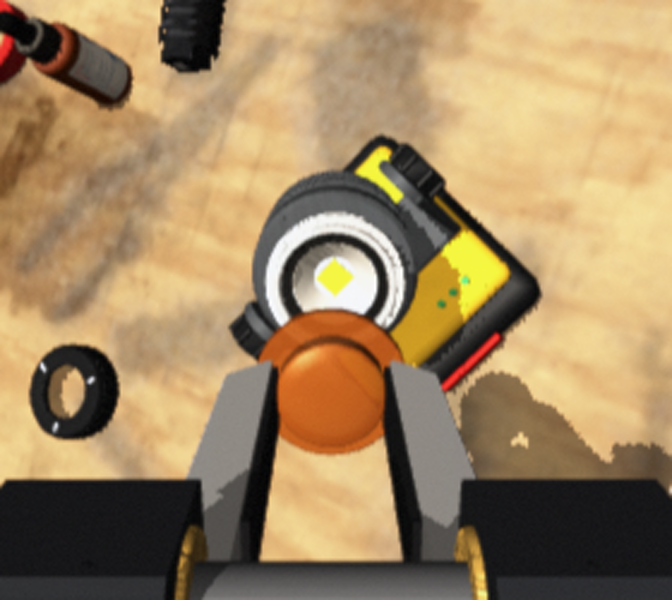

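The picture shows the bore (dark ring) centred at about (319.6,195.8), the held lens at about (319,239), and the knobs at crop positions (418,172) and (250,330).

```bash
cat >> h.py <<'E'
def edges(g,ce,angs,r0,r1,sign):  # strongest radial edge of given sign (subpixel 0.1)
    rr=np.arange(r0,r1,.1); P=[]
    for a in angs:
        x=(ce[0]+rr*np.cos(a)).astype(np.float32)[None]; y=(ce[1]+rr*np.sin(a)).astype(np.float32)[None]
        v=cv2.remap(g,x,y,cv2.INTER_LINEAR)[0]; dv=np.gradient(cv2.GaussianBlur(v[None],(0,0),5)[0])*sign
        i=dv.argmax(); P.append((x[0,i],y[0,i]))
    return np.array(P,np.float32)
E
python3 - <<'E'
from h import *; import pickle
from station import get_obs
o=get_obs(); d=pickle.load(open("d.pkl","rb"))
import numpy as np
from station import camera
c=camera("wrist"); g=cv2.cvtColor(c["pixels"],cv2.COLOR_RGB2GRAY).astype(np.float32)
ce=(319.6,195.8); A=np.radians(np.arange(150,391,6))
b=edges(g,ce,A,18,26,1); eb=cv2.fitEllipse(b); print("bore",eb)
n_=edges(g,ce,A,26,36,-1); print("neck",cv2.fitEllipse(n_))
x,r=tri([ray(d["top"],(310.1,184.5)),ray(d["scene"],(309.6,191.6)),ray(c,eb[0],o)]); print("lip3",x,r)
pl=onplane(c,eb[0],.138,o); print("wrist lip @.138",pl)
for nm,cam,oo,k1,k2 in(("w",c,o,(180+418/2.4,80+172/2.4),(180+250/2.4,80+330/2.4)),("top",d["top"],None,(264+203/4.4,139+103/4.4),(264+122/4.4,139+268/4.4))):
    a,bb=onplane(cam,k1,.0966,oo),onplane(cam,k2,.0966,oo); v=a-bb; m=(a+bb)/2; print(nm,v,"lean yaw",np.degrees(np.arctan2(v[1],v[0]))-90, "mid->lip",np.degrees(np.arctan2(*(pl-m)[1::-1])),np.linalg.norm((pl-m)[:2]))
# base edge (top view)
q=[onplane(d["top"],(264+u/4.4,139+v/4.4),.02) for u,v in((105,70),(288,160),(212,318),(28,218))]
print([np.degrees(np.arctan2(*(q[i]-q[j])[1::-1])) for i,j in((1,0),(2,3))])
# held lens: orange ellipse
m=lens_mask(c["pixels"]); ce,s,mm=blob(m,(319,240),60); cn,_=cv2.findContours(mm.astype(np.uint8),0,2)
e=cv2.fitEllipse(cv2.convexHull(max(cn,key=len))); print("lens",e)
T=c["T_tool_cam"];
pp,R=T[:3,3],T[:3,:3]; dd=R@np.linalg.inv(c["camera_matrix"])@[*e[0],1]
for z in(.196,.200,.204): print(z,pp+dd*(z-pp[2])/dd[2])
E
```

```text
bore ((318.6766357421875, 198.7028045654297), (43.83793258666992, 45.45869827270508), 84.00674438476562)
neck ((319.120361328125, 197.7661895751953), (57.69411849975586, 58.81064224243164), 166.07107543945312)
lip3 [ 0.56397502 -0.03928467  0.13778001] [np.float64(0.0011928077711837936), np.float64(0.0015167364341189167), np.float64(0.0006391006585875101)]
wrist lip @.138 [ 0.5638754 -0.0400766  0.138    ]
w [ 0.08741985 -0.05143742  0.        ] lean yaw -120.4723509329999 mid->lip -116.28178534416797 0.027140578204336983
top [ 0.08647025 -0.04289216  0.        ] lean yaw -116.38295877394326 mid->lip -114.74707459590604 0.023570216999224028
[np.float64(-116.61168299687266), np.float64(-118.855095833764)]
lens ((317.6464538574219, 238.87416076660156), (59.91288375854492, 63.341064453125), 95.5380630493164)
0.196 [0.00385471 0.00032254 0.196     ]
0.2 [0.00225389 0.00032613 0.2       ]
0.204 [0.00065308 0.00032972 0.204     ]
```

Run:
```python
from h import *
from station import get_obs
o=get_obs(); lip=np.array([.5639,-.0398,.138])
n,R=lampR(np.radians(-117),.279); p=lip+n*(.2063+.010)-R[:,0]*.001
print(n,p,plan(rot(o),o["ee_pos"],R,p,6))
```

```text
[-0.24057625 -0.47215747  0.84805094] [ 0.51094906 -0.14211075  0.32107211] [-0.009 -0.007  0.449 -0.018  0.018 -0.009]
```

apply_moves:
  increments:
    - {"tx": -0.009, "ty": -0.007, "tz": 0.45, "ax": -0.018, "ay": 0.018, "az": -0.009}
    - {"tx": -0.009, "ty": -0.007, "tz": 0.45, "ax": -0.018, "ay": 0.018, "az": -0.009}
    - {"tx": -0.009, "ty": -0.007, "tz": 0.45, "ax": -0.018, "ay": 0.018, "az": -0.009}
    - {"tx": -0.009, "ty": -0.007, "tz": 0.45, "ax": -0.018, "ay": 0.018, "az": -0.009}
    - {"tx": -0.009, "ty": -0.007, "tz": 0.45, "ax": -0.018, "ay": 0.018, "az": -0.009}
    - {"tx": -0.009, "ty": -0.007, "tz": 0.45, "ax": -0.018, "ay": 0.018, "az": -0.009}
    - {"tx": 0, "ty": 0, "tz": 0, "ax": 0, "ay": 0, "az": 0}
    - {"tx": 0, "ty": 0, "tz": 0, "ax": 0, "ay": 0, "az": 0}

```text
time_s: 7.15
ee_pos: [0.5113, -0.1418, 0.3217]
eef_rot: [-2.713, -0.371, 0.198]
force: [0.3, 0.4, -0.4]
grip_width: 0.0259
grip_force: 20.0
```

Run:
```python
from h import *
from station import camera
o,c=shot("w4"); print(o["ee_pos"],o["eef_rot"],o["force"])
lip=np.array([.5639,-.0398,.138]); n,R=lampR(np.radians(-117),.279)
print("err in tool",(rot(o).T@(lip+n*.2163-o["ee_pos"])), np.degrees(Ro.from_matrix(rot(o).T@R).as_rotvec()))
a=[c["pixels"][150:310,220:420,::-1]]
for nm,(x,y) in(("scene",(309,191)),("top",(310,184))):
    i=camera(nm)["pixels"]; a.append(cv2.resize(i[y-40:y+40,x-50:x+50,::-1],(200,160),interpolation=cv2.INTER_CUBIC))
cv2.imwrite("pics/w4c.png",cv2.resize(np.hstack(a),(798,213)))
cv2.imwrite("pics/w4c.png",np.vstack([cv2.resize(a[0],(500,400)),cv2.resize(np.hstack(a[1:]),(500,200))]))
```

```text
[ 0.51134912 -0.14175716  0.32169821] [-2.71287952 -0.37128203  0.19806588] [ 0.28033966  0.36115825 -0.37529345]
err in tool [0.00034249 0.00041763 0.00026816] [-0.00716215 -0.07465723  0.05954035]
```

View pics/w4c.png

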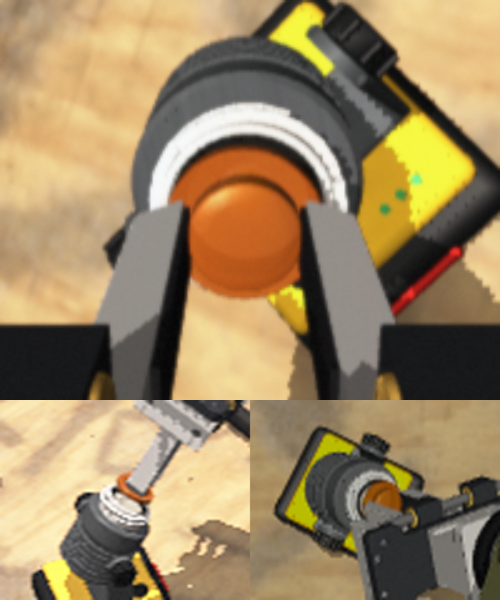

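Run:
```python
from h import *
from station import get_obs
from scipy.optimize import least_squares
o=get_obs(); c={"camera_matrix":np.array([[322.011,0,317.516],[0,322.011,200.989],[0,0,1]])}
T=np.array([[6.63373283e-04,-9.65531492e-01,-2.60285417e-01,7.43997962e-02],[9.99999664e-01,5.15056265e-04,6.38030430e-04,2.20488269e-04],[-4.81976838e-04,-2.60285752e-01,9.65531509e-01,2.00645658e-02]])
g=cv2.cvtColor(cv2.imread("pics/w4.png"),cv2.COLOR_BGR2GRAY).astype(np.float32)
K=c["camera_matrix"]
def toolplane(P,z):
    D=(T[:,:3]@np.linalg.inv(K)@np.c_[P,np.ones(len(P))].T).T; return (T[:,3]+D*((z-T[2,3])/D[:,2])[:,None])[:,:2]
def circ(Q):
    f=lambda a,Q:np.hypot(*(Q-a[:2]).T)-a[2]
    s=least_squares(f,[0,0,.025],args=(Q,),loss="soft_l1",f_scale=.0003); return s.x,np.abs(s.fun).mean()
ce=(220+249/2.5,150+205/2.5)
for nm,r0,r1,z in(("neckouter",34,48,.2163),):
    P=edges(g,ce,np.radians(np.arange(195,346,3)),r0,r1,-1); print(nm,circ(toolplane(P,z)))
im=cv2.imread("pics/w4.png")[:,:,::-1]; ce,s,mm=blob(lens_mask(im),(317,240),60)
P=edges(mm.astype(np.float32)*255,ce,np.radians(np.r_[np.arange(215,326,4),np.arange(60,121,4)]),15,42,-1)
for z in(.2015,.2063): print("lens",z,circ(toolplane(P,z)))
```

```text
neckouter (array([0.00320597, 0.00095351, 0.02476196]), np.float64(0.00025703204490237606))
lens 0.2015 (array([1.21885584e-03, 1.56135089e-05, 1.91145377e-02]), np.float64(0.0014034529620567992))
lens 0.2063 (array([-7.15567212e-04,  1.31818070e-05,  1.96217682e-02]), np.float64(0.0014401553239074148))
```

apply_moves:
  increments:
    - {"tx": -0.017, "ty": 0.023, "tz": 0.15, "ax": 0, "ay": 0, "az": 0}
    - {"tx": 0, "ty": 0, "tz": 0.1, "ax": 0, "ay": 0, "az": 0}
    - {"tx": 0, "ty": 0, "tz": 0.05, "ax": 0, "ay": 0, "az": 0}
    - {"tx": 0, "ty": 0, "tz": 0.05, "ax": 0, "ay": 0, "az": 0}
    - {"tx": 0, "ty": 0, "tz": 0, "ax": 0, "ay": 0, "az": 0}

```text
time_s: 7.92
ee_pos: [0.5136, -0.1373, 0.312]
eef_rot: [-2.713, -0.371, 0.198]
force: [0.0, -0.6, -0.4]
grip_width: 0.0261
grip_force: 20.0
```

apply_moves:
  increments:
    - {"tx": 0, "ty": 0, "tz": 0.05, "ax": 0, "ay": 0, "az": 0}
    - {"tx": 0, "ty": 0, "tz": 0, "ax": 0, "ay": 0, "az": 0}

```text
time_s: 8.18
ee_pos: [0.5139, -0.1366, 0.3107]
eef_rot: [-2.713, -0.371, 0.198]
force: [-0.7, 0.1, -0.5]
grip_width: 0.0261
grip_force: 20.0
```

apply_moves:
  increments:
    - {"tx": 0, "ty": 0, "tz": 0.05, "ax": 0, "ay": 0, "az": 0}
    - {"tx": 0, "ty": 0, "tz": 0, "ax": 0, "ay": 0, "az": 0}

```text
time_s: 8.43
ee_pos: [0.5143, -0.136, 0.3097]
eef_rot: [-2.713, -0.371, 0.198]
force: [-2.4, -1.7, 3.6]
grip_width: 0.0259
grip_force: 20.0
```

Run:
```python
from h import *
o,c=shot("w5"); lip=np.array([.5639,-.0398,.138]); n,R=lampR(np.radians(-117),.279)
print((R.T@(lip-o["ee_pos"])),o["force"],R.T@o["force"],o["moment"])
```

```text
[ 0.0009394  -0.00026672  0.20297627] [-2.41344758 -1.71862685  3.60011451] [-1.22053215 -0.70005396 -4.44516115] [-0.21105988  0.28209748  0.15230084]
```

Contact is 3.3 mm inside the lip, which matches the gasket. I'll release and back off.

apply_moves:
  increments:
    - {"tx": 0, "ty": 0, "tz": 0, "ax": 0, "ay": 0, "az": 0}
    - {"tx": 0, "ty": 0, "tz": 0, "ax": 0, "ay": 0, "az": 0}
    - {"tx": 0, "ty": 0, "tz": -0.05, "ax": 0, "ay": 0, "az": 0}
    - {"tx": 0, "ty": 0, "tz": -0.3, "ax": 0, "ay": 0, "az": 0}
    - {"tx": 0, "ty": 0, "tz": -1, "ax": 0, "ay": 0, "az": 0}
    - {"tx": 0, "ty": 0, "tz": -1, "ax": 0, "ay": 0, "az": 0}
    - {"tx": 0, "ty": 0, "tz": -1, "ax": 0, "ay": 0, "az": 0}
    - {"tx": 0, "ty": 0, "tz": 0, "ax": 0, "ay": 0, "az": 0}
  jaw: 0.3

```text
time_s: 9.48
ee_pos: [0.4897, -0.1842, 0.3966]
eef_rot: [-2.715, -0.374, 0.198]
force: [0.3, -0.3, -0.3]
grip_width: 0.0657
grip_force: 0.0
```

Run:
```python
from h import *
import pickle
from station import camera
o,c=shot("w6"); print(o["ee_pos"],o["eef_rot"],o["qpos"])
pickle.dump((o,c),open("w6.pkl","wb"))
a=c["pixels"][130:330,220:420,::-1]
cv2.imwrite("pics/w6c.png",cv2.resize(a,(600,600),interpolation=cv2.INTER_CUBIC))
```

```text
[ 0.48970198 -0.18421252  0.39660332] [-2.7151871  -0.37371145  0.19753721] [-0.50266385  0.24987305  1.62997812  0.57912429  1.32218324  0.62506704]
```

View pics/w6c.png

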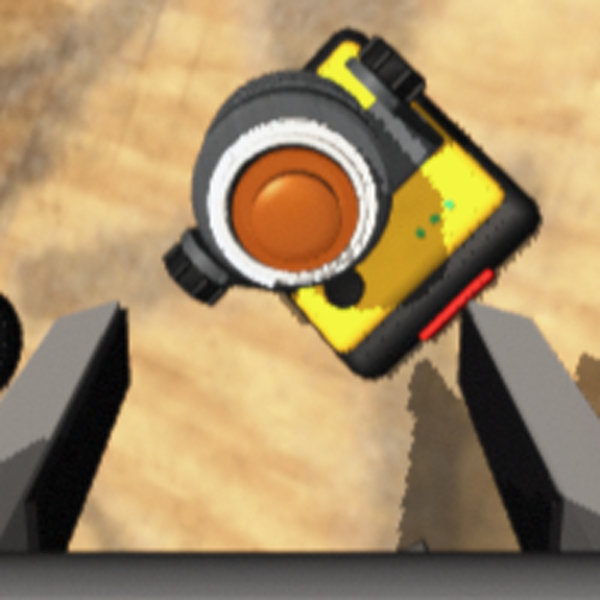

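The lens sits concentric in the mouth, with its flange at about (318,199). Next is the ring.

Run:
```python
from h import *; import pickle
o,c=pickle.load(open("w6.pkl","rb"))
im=c["pixels"]; ce,s,mm=blob(lens_mask(im),(318,199),30); cn,_=cv2.findContours(mm.astype(np.uint8),0,2)
e=cv2.fitEllipse(cv2.convexHull(max(cn,key=len))); print("lens",e)
g=cv2.cvtColor(im,cv2.COLOR_RGB2GRAY).astype(np.float32)
P=edges(g,(318,198),np.radians(np.arange(0,360,5)),25,33,-1); print("neck",cv2.fitEllipse(P))
n,R=lampR(np.radians(-117),.279); old=np.array([.5639,-.0398,.138])
for uv,h in((e[0],.002),(cv2.fitEllipse(P)[0],-.002)):
    p,dd=ray(c,uv,o); q=old+n*h; x=p+dd*(n@(q-p))/(n@dd)-n*h; print(x, R.T@(x-old))
R1=Ro.from_euler('xyz',[np.pi,0,.279]).as_matrix()
print(plan(rot(o),o["ee_pos"],R1,np.array([.444,.168,.39]),14))
```

```text
lens ((317.8390808105469, 199.7656707763672), (40.3466682434082, 41.471656799316406), 90.54193115234375)
neck ((316.73895263671875, 197.227294921875), (55.578792572021484, 56.5729866027832), 77.46202850341797)
[ 0.56373583 -0.04112122  0.13721783] [-6.74598481e-04  1.38898356e-03 -1.29612776e-17]
[ 0.56466349 -0.04000427  0.13810286] [ 6.97816327e-04  3.85056271e-04 -3.09342457e-17]
[ 0.108 -0.817  0.223 -0.332 -0.315  0.   ]
```

apply_moves:
  increments:
    - {"tx": 0.108, "ty": -0.817, "tz": 0.223, "ax": -0.332, "ay": -0.315, "az": 0}
    - {"tx": 0.108, "ty": -0.817, "tz": 0.223, "ax": -0.332, "ay": -0.315, "az": 0}
    - {"tx": 0.108, "ty": -0.817, "tz": 0.223, "ax": -0.332, "ay": -0.315, "az": 0}
    - {"tx": 0.108, "ty": -0.817, "tz": 0.223, "ax": -0.332, "ay": -0.315, "az": 0}
    - {"tx": 0.108, "ty": -0.817, "tz": 0.223, "ax": -0.332, "ay": -0.315, "az": 0}
    - {"tx": 0.108, "ty": -0.817, "tz": 0.223, "ax": -0.332, "ay": -0.315, "az": 0}
    - {"tx": 0.108, "ty": -0.817, "tz": 0.223, "ax": -0.332, "ay": -0.315, "az": 0}
  jaw: 0

```text
time_s: 10.4
ee_pos: [0.467, -0.0056, 0.4111]
eef_rot: [-2.934, -0.186, 0.261]
force: [0.4, -0.3, 0.4]
grip_width: 0.0937
grip_force: 0.0
```

apply_moves:
  increments:
    - {"tx": 0.108, "ty": -0.817, "tz": 0.223, "ax": -0.332, "ay": -0.315, "az": 0}
    - {"tx": 0.108, "ty": -0.817, "tz": 0.223, "ax": -0.332, "ay": -0.315, "az": 0}
    - {"tx": 0.108, "ty": -0.817, "tz": 0.223, "ax": -0.332, "ay": -0.315, "az": 0}
    - {"tx": 0.108, "ty": -0.817, "tz": 0.223, "ax": -0.332, "ay": -0.315, "az": 0}
    - {"tx": 0.108, "ty": -0.817, "tz": 0.223, "ax": -0.332, "ay": -0.315, "az": 0}
    - {"tx": 0.108, "ty": -0.817, "tz": 0.223, "ax": -0.332, "ay": -0.315, "az": 0}
    - {"tx": 0.108, "ty": -0.817, "tz": 0.223, "ax": -0.332, "ay": -0.315, "az": 0}

```text
time_s: 11.28
ee_pos: [0.4433, 0.1702, 0.3875]
eef_rot: [-3.14, 0.005, 0.282]
force: [0.6, -0.4, 0.1]
grip_width: 0.0941
grip_force: 0.0
```

apply_moves:
  increments:
    - {"tx": 0, "ty": 0, "tz": 0, "ax": 0, "ay": 0, "az": -1}
    - {"tx": 0, "ty": 0, "tz": 0, "ax": 0, "ay": 0, "az": -1}
    - {"tx": 0, "ty": 0, "tz": 0, "ax": 0, "ay": 0, "az": -1}
    - {"tx": 0, "ty": 0, "tz": 0, "ax": 0, "ay": 0, "az": -1}
    - {"tx": 0, "ty": 0, "tz": 0, "ax": 0, "ay": 0, "az": -1}
    - {"tx": 0, "ty": 0, "tz": 0, "ax": 0, "ay": 0, "az": -1}
    - {"tx": 0, "ty": 0, "tz": 0, "ax": 0, "ay": 0, "az": -1}
    - {"tx": 0, "ty": 0, "tz": 0, "ax": 0, "ay": 0, "az": -1}
    - {"tx": 0, "ty": 0, "tz": 0, "ax": 0, "ay": 0, "az": -1}
    - {"tx": 0, "ty": 0, "tz": 0, "ax": 0, "ay": 0, "az": -1}
    - {"tx": 0, "ty": 0, "tz": 0, "ax": 0, "ay": 0, "az": -1}
    - {"tx": 0, "ty": 0, "tz": 0, "ax": 0, "ay": 0, "az": -1}

```text
time_s: 12.78
ee_pos: [0.4435, 0.1694, 0.3876]
eef_rot: [-3.136, -0.0, 1.332]
force: [-0.4, -0.3, -0.1]
grip_width: 0.0939
grip_force: 0.0
```

apply_moves:
  increments:
    - {"tx": 0, "ty": 0, "tz": 0, "ax": 0, "ay": 0, "az": -1}
    - {"tx": 0, "ty": 0, "tz": 0, "ax": 0, "ay": 0, "az": -1}
    - {"tx": 0, "ty": 0, "tz": 0, "ax": 0, "ay": 0, "az": -1}
    - {"tx": 0, "ty": 0, "tz": 0, "ax": 0, "ay": 0, "az": -1}
    - {"tx": 0, "ty": 0, "tz": 0, "ax": 0, "ay": 0, "az": -1}
    - {"tx": 0, "ty": 0, "tz": 0, "ax": 0, "ay": 0, "az": -1}
    - {"tx": 0, "ty": 0, "tz": 0, "ax": 0, "ay": 0, "az": -1}
    - {"tx": 0, "ty": 0, "tz": 0, "ax": 0, "ay": 0, "az": -1}
    - {"tx": 0, "ty": 0, "tz": 0, "ax": 0, "ay": 0, "az": -1}
    - {"tx": 0, "ty": 0, "tz": 0, "ax": 0, "ay": 0, "az": -1}
    - {"tx": 0, "ty": 0, "tz": 0, "ax": 0, "ay": 0, "az": -1}
    - {"tx": 0, "ty": 0, "tz": 0, "ax": 0, "ay": 0, "az": -1}

```text
time_s: 14.28
ee_pos: [0.4435, 0.1694, 0.3876]
eef_rot: [-3.139, -0.005, 2.379]
force: [0.3, 0.3, 0.0]
grip_width: 0.0941
grip_force: 0.0
```

apply_moves:
  increments:
    - {"tx": 0, "ty": 0, "tz": 0.5, "ax": 0, "ay": 0, "az": -1}
    - {"tx": 0, "ty": 0, "tz": 0.5, "ax": 0, "ay": 0, "az": -1}
    - {"tx": 0, "ty": 0, "tz": 0.5, "ax": 0, "ay": 0, "az": -1}
    - {"tx": 0, "ty": 0, "tz": 0.5, "ax": 0, "ay": 0, "az": -1}
    - {"tx": 0, "ty": 0, "tz": 0, "ax": 0, "ay": 0, "az": -1}
    - {"tx": 0, "ty": 0, "tz": 0, "ax": 0, "ay": 0, "az": -1}
    - {"tx": 0, "ty": 0, "tz": 0, "ax": 0, "ay": 0, "az": -1}
    - {"tx": 0, "ty": 0, "tz": 0, "ax": 0, "ay": 0, "az": -1}
    - {"tx": 0, "ty": 0, "tz": 0, "ax": 0, "ay": 0, "az": -1}
    - {"tx": 0, "ty": 0, "tz": 0, "ax": 0, "ay": 0, "az": 0}
    - {"tx": 0, "ty": 0, "tz": 0, "ax": 0, "ay": 0, "az": 0}

```text
time_s: 15.65
ee_pos: [0.4434, 0.1692, 0.3283]
eef_rot: [3.14, -0.004, -3.124]
force: [-0.7, -0.2, 1.6]
grip_width: 0.0938
grip_force: 0.0
```

Run:
```python
from h import *
o,c=shot("w7"); print(o["ee_pos"],o["eef_rot"],o["qpos"])
im=c["pixels"].astype(int); dark=(im.max(2)<75)
a=c["pixels"][100:300,200:440,::-1]; cv2.imwrite("pics/w7c.png",cv2.resize(a,(720,600),interpolation=cv2.INTER_CUBIC))
ce,s,mm=blob(dark,(317,200),60); cn,_=cv2.findContours(mm.astype(np.uint8),0,2)
e=cv2.fitEllipse(cv2.convexHull(max(cn,key=len))); print(ce,s,e)
for z in(.0085,.015): x=onplane(c,e[0],z,o); print(x,(rot(o).T@(x-o["ee_pos"]))[:2])
```

```text
[0.44335289 0.16921995 0.32829932] [ 3.1396239  -0.00407389 -3.12403111] [ 0.28696351  0.21583856  1.81628641  0.00332455  1.11287283 -1.30286516]
[315.91004284 196.9052832 ] [ 285  167   64   63 2101] ((316.01190185546875, 198.27955627441406), (62.150108337402344, 63.705753326416016), 87.31211853027344)
[0.44349449 0.16779429 0.0085    ] [-0.00141936 -0.00205752]
[0.44183588 0.1677866  0.015     ] [ 0.0002656 -0.0020233]
```

View pics/w7c.png

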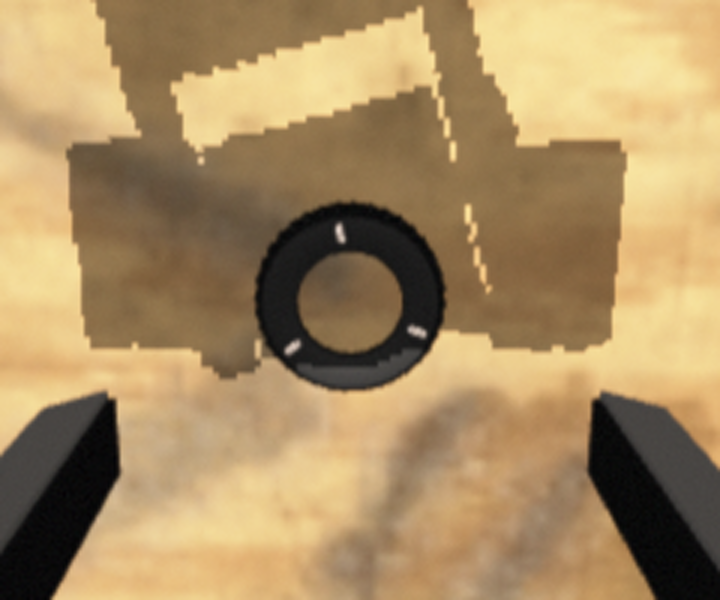

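The ring is under the tool, centred at about (316,198), with its three white marks visible. I'll descend and grip it.

apply_moves:
  increments:
    - {"tx": -0.003, "ty": -0.017, "tz": 0.84, "ax": 0, "ay": 0, "az": 0}
    - {"tx": -0.003, "ty": -0.017, "tz": 0.84, "ax": 0, "ay": 0, "az": 0}
    - {"tx": -0.003, "ty": -0.016, "tz": 0.84, "ax": 0, "ay": 0, "az": 0}
    - {"tx": -0.003, "ty": -0.016, "tz": 0.84, "ax": 0, "ay": 0, "az": 0}
    - {"tx": 0, "ty": 0, "tz": 0.6, "ax": 0, "ay": 0, "az": 0}
    - {"tx": 0, "ty": 0, "tz": 0.23, "ax": 0, "ay": 0, "az": 0}
    - {"tx": 0, "ty": 0, "tz": 0, "ax": 0, "ay": 0, "az": 0}

```text
time_s: 16.58
ee_pos: [0.4436, 0.1673, 0.2031]
eef_rot: [3.14, -0.004, -3.123]
force: [-0.5, 0.2, 1.2]
grip_width: 0.094
grip_force: 0.0
```

apply_moves:
  increments:
    - {"tx": 0, "ty": 0, "tz": 0, "ax": 0, "ay": 0, "az": 0}
    - {"tx": 0, "ty": 0, "tz": 0, "ax": 0, "ay": 0, "az": 0}
    - {"tx": 0, "ty": 0, "tz": 0, "ax": 0, "ay": 0, "az": 0}
    - {"tx": 0, "ty": 0, "tz": 0, "ax": 0, "ay": 0, "az": 0}
    - {"tx": 0, "ty": 0, "tz": 0, "ax": 0, "ay": 0, "az": 0}
    - {"tx": 0, "ty": 0, "tz": 0, "ax": 0, "ay": 0, "az": 0}
  jaw: 1
  force: 35

```text
time_s: 17.32
ee_pos: [0.4436, 0.1673, 0.2033]
eef_rot: [3.139, -0.003, -3.123]
force: [-1.0, -0.2, 4.2]
grip_width: 0.0598
grip_force: 35.0
```

Run:
```python
from h import *
from station import get_obs
o=get_obs(); print(o["ee_pos"],o["eef_rot"],o["force"],o["grip_width"])
```

```text
[0.44358111 0.16733608 0.20331408] [ 3.13936506e+00 -2.96983478e-03 -3.12262241e+00] [-0.99954508 -0.17101125  4.18700069] 0.05982665352338897
```

apply_moves:
  increments:
    - {"tx": 0, "ty": 0, "tz": -1, "ax": 0, "ay": 0, "az": 0}
    - {"tx": 0, "ty": 0, "tz": -1, "ax": 0, "ay": 0, "az": 0}
    - {"tx": 0, "ty": 0, "tz": -1, "ax": 0, "ay": 0, "az": 0}
    - {"tx": 0, "ty": 0, "tz": -1, "ax": 0, "ay": 0, "az": 0}
    - {"tx": 0, "ty": 0, "tz": -1, "ax": 0, "ay": 0, "az": 0}
    - {"tx": 0, "ty": 0, "tz": -1, "ax": 0, "ay": 0, "az": 0}
    - {"tx": 0, "ty": 0, "tz": -1, "ax": 0, "ay": 0, "az": 0}
    - {"tx": 0, "ty": 0, "tz": 0, "ax": 0, "ay": 0, "az": 0}

```text
time_s: 18.32
ee_pos: [0.4443, 0.1669, 0.4146]
eef_rot: [3.139, -0.0, -3.123]
force: [0.2, -0.8, -1.5]
grip_width: 0.0599
grip_force: 35.0
```

Run:
```python
from h import *
from station import get_obs
o=get_obs(); n,Rl=lampR(np.radians(-117),.279); lip=np.array([.5639,-.0398,.138])+Rl@[0,.0007,0]
n,R=lampR(np.radians(-117),-3.1226); p=lip+n*(.2033+.10); print(lip,o["ee_pos"])
pl=plan(rot(o),o["ee_pos"],R,p,14); print(pl)
Rk=rot(o);pk=o["ee_pos"]
for k in range(14): pk=pk+Rk@pl[:3]*.03; Rk=Rk@Ro.from_rotvec(np.radians(pl[3:]*5)).as_matrix(); print((pk+Rk[:,2]*.2).round(2),end=" ")
```

```text
[ 0.5641281  -0.0404036   0.13772865] [0.44425262 0.16687497 0.41460756]
[-0.097 -0.834 -0.135 -0.401 -0.215 -0.   ]
[0.45 0.15 0.22] [0.46 0.13 0.22] [0.47 0.11 0.23] [0.47 0.1  0.23] [0.48 0.08 0.23] [0.49 0.06 0.23] [0.49 0.04 0.23] [0.5  0.02 0.23] [0.51 0.   0.23] [ 0.51 -0.02  0.23] [ 0.52 -0.03  0.23] [ 0.53 -0.05  0.23] [ 0.53 -0.07  0.23] [ 0.54 -0.09  0.23]
```

apply_moves:
  increments:
    - {"tx": -0.097, "ty": -0.834, "tz": -0.135, "ax": -0.401, "ay": -0.215, "az": 0}
    - {"tx": -0.097, "ty": -0.834, "tz": -0.135, "ax": -0.401, "ay": -0.215, "az": 0}
    - {"tx": -0.097, "ty": -0.834, "tz": -0.135, "ax": -0.401, "ay": -0.215, "az": 0}
    - {"tx": -0.097, "ty": -0.834, "tz": -0.135, "ax": -0.401, "ay": -0.215, "az": 0}
    - {"tx": -0.097, "ty": -0.834, "tz": -0.135, "ax": -0.401, "ay": -0.215, "az": 0}
    - {"tx": -0.097, "ty": -0.834, "tz": -0.135, "ax": -0.401, "ay": -0.215, "az": 0}
    - {"tx": -0.097, "ty": -0.834, "tz": -0.135, "ax": -0.401, "ay": -0.215, "az": 0}

```text
time_s: 19.2
ee_pos: [0.4671, -0.0104, 0.4222]
eef_rot: [2.892, 0.126, -3.14]
force: [0.0, 0.8, -0.0]
grip_width: 0.0597
grip_force: 35.0
```

apply_moves:
  increments:
    - {"tx": -0.097, "ty": -0.834, "tz": -0.135, "ax": -0.401, "ay": -0.215, "az": 0}
    - {"tx": -0.097, "ty": -0.834, "tz": -0.135, "ax": -0.401, "ay": -0.215, "az": 0}
    - {"tx": -0.097, "ty": -0.834, "tz": -0.135, "ax": -0.401, "ay": -0.215, "az": 0}
    - {"tx": -0.097, "ty": -0.834, "tz": -0.135, "ax": -0.401, "ay": -0.215, "az": 0}
    - {"tx": -0.097, "ty": -0.834, "tz": -0.135, "ax": -0.401, "ay": -0.215, "az": 0}
    - {"tx": -0.097, "ty": -0.834, "tz": -0.135, "ax": -0.401, "ay": -0.215, "az": 0}
    - {"tx": -0.097, "ty": -0.834, "tz": -0.135, "ax": -0.401, "ay": -0.215, "az": 0}
    - {"tx": 0, "ty": 0, "tz": 0, "ax": 0, "ay": 0, "az": 0}
    - {"tx": 0, "ty": 0, "tz": 0, "ax": 0, "ay": 0, "az": 0}

```text
time_s: 20.32
ee_pos: [0.4909, -0.183, 0.3928]
eef_rot: [2.639, 0.247, 3.095]
force: [-1.1, -0.3, -0.0]
grip_width: 0.0596
grip_force: 35.0
```

Run:
```python
from h import *
o,c=shot("w8"); lip=np.array([.5641,-.0404,.1377]); n,R=lampR(np.radians(-117),-3.1226)
print(o["qpos"],plan(rot(o),o["ee_pos"],R,lip+n*(.2033+.012),5))
p,Rc=cam_pose(c,o); x=c["camera_matrix"]@Rc.T@(lip+.002*n-p); print("lens pred",x[:2]/x[2])
m=lens_mask(c["pixels"]); ce,s,mm=blob(m,(318,200),60); print(ce,s)
a=c["pixels"][100:300,200:440,::-1]; cv2.imwrite("pics/w8c.png",cv2.resize(a,(720,600),interpolation=cv2.INTER_CUBIC))
```

```text
[-0.49903256  0.25589284  1.63123258  0.57514814  1.32089863 -2.25216891] [-0.006  0.003  0.573 -0.003 -0.01  -0.006]
lens pred [318.9557754  204.55099113]
[318.44894366 193.05985915] [298 183  42  21 568]
```

View pics/w8c.png

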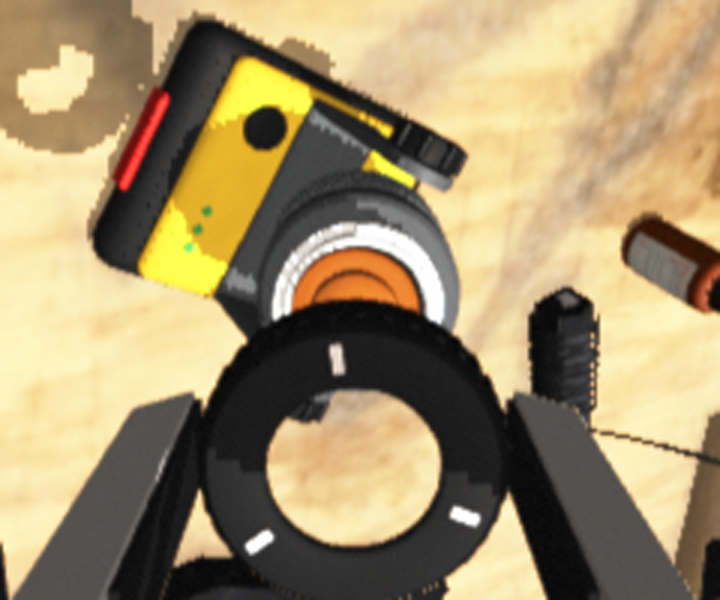

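The ring is square in the grip and the lens is still seated. The lens has slid about 1 mm downhill within the bore clearance, so I'm trimming the axis estimate by 0.3 mm.

apply_moves:
  increments:
    - {"tx": -0.006, "ty": 0.005, "tz": 0.573, "ax": -0.003, "ay": -0.01, "az": 0}
    - {"tx": -0.006, "ty": 0.005, "tz": 0.573, "ax": -0.003, "ay": -0.01, "az": 0}
    - {"tx": -0.006, "ty": 0.005, "tz": 0.573, "ax": -0.003, "ay": -0.01, "az": 0}
    - {"tx": -0.006, "ty": 0.005, "tz": 0.573, "ax": -0.003, "ay": -0.01, "az": 0}
    - {"tx": -0.006, "ty": 0.005, "tz": 0.573, "ax": -0.003, "ay": -0.01, "az": 0}
    - {"tx": 0, "ty": 0, "tz": 0, "ax": 0, "ay": 0, "az": 0}

```text
time_s: 21.12
ee_pos: [0.5125, -0.1417, 0.3198]
eef_rot: [2.636, 0.251, 3.094]
force: [-0.8, 0.4, -1.0]
grip_width: 0.0599
grip_force: 35.0
```

apply_moves:
  increments:
    - {"tx": 0, "ty": 0, "tz": 0.1, "ax": 0, "ay": 0, "az": 0}
    - {"tx": 0, "ty": 0, "tz": 0.1, "ax": 0, "ay": 0, "az": 0}
    - {"tx": 0, "ty": 0, "tz": 0.1, "ax": 0, "ay": 0, "az": 0}
    - {"tx": 0, "ty": 0, "tz": 0.05, "ax": 0, "ay": 0, "az": 0}
    - {"tx": 0, "ty": 0, "tz": 0, "ax": 0, "ay": 0, "az": 0}

```text
time_s: 21.75
ee_pos: [0.5149, -0.1374, 0.3121]
eef_rot: [2.637, 0.252, 3.093]
force: [0.3, -0.5, 0.8]
grip_width: 0.06
grip_force: 35.0
```

apply_moves:
  increments:
    - {"tx": 0, "ty": 0, "tz": 0.05, "ax": 0, "ay": 0, "az": 0}
    - {"tx": 0, "ty": 0, "tz": 0.03, "ax": 0, "ay": 0, "az": 0}
    - {"tx": 0, "ty": 0, "tz": 0, "ax": 0, "ay": 0, "az": 0}

```text
time_s: 22.12
ee_pos: [0.5155, -0.1362, 0.3101]
eef_rot: [2.637, 0.252, 3.093]
force: [-0.3, 0.3, -0.3]
grip_width: 0.06
grip_force: 35.0
```

```bash
cat > s.py <<'E'
from h import *
from station import get_obs
o=get_obs(); n,_=lampR(np.radians(-117),0); lip=np.array([.5641,-.0404,.1377]); R=rot(o)
print("skirt above lip mm",1e3*(n@(o["ee_pos"]-lip)-.2033),"lat tool mm",1e3*(R.T@(o["ee_pos"]-lip))[:2],"tilt",np.arccos(-R[:,2]@n))
print("F tool",R.T@o["force"],"M tool",R.T@o["moment"],"q6",o["qpos"][5],"w",o["grip_width"],"t",o["time_s"])
E
python3 s.py
```

```text
skirt above lip mm -0.17722362537830882 lat tool mm [-0.55893692  0.17650623] tilt 0.0012698816604451734
F tool [0.36727737 0.16537964 0.28548694] M tool [ 0.22596451  0.04984147 -0.01720531] q6 -2.278888153432781 w 0.06002059002258522 t 22.125
```

apply_moves:
  increments:
    - {"tx": 0, "ty": 0, "tz": 0.05, "ax": 0, "ay": 0, "az": 0}
    - {"tx": 0, "ty": 0, "tz": 0.03, "ax": 0, "ay": 0, "az": 0}
    - {"tx": 0, "ty": 0, "tz": 0, "ax": 0, "ay": 0, "az": 0}

```text
time_s: 22.5
ee_pos: [0.5162, -0.1353, 0.3085]
eef_rot: [2.637, 0.253, 3.093]
force: [-0.9, -2.1, 4.7]
grip_width: 0.06
grip_force: 35.0
```

apply_moves:
  increments:
    - {"tx": 0, "ty": 0, "tz": 0.03, "ax": 0, "ay": 0, "az": 0}
    - {"tx": 0, "ty": 0, "tz": 0, "ax": 0, "ay": 0, "az": 0}

```text
time_s: 22.75
ee_pos: [0.5164, -0.135, 0.3082]
eef_rot: [2.637, 0.254, 3.093]
force: [-5.3, -4.5, 8.5]
grip_width: 0.0599
grip_force: 35.0
```

```bash
python3 s.py
```

```text
skirt above lip mm -2.5493020079734308 lat tool mm [-1.14020437  0.20535678] tilt 0.002570510512289563
F tool [  2.74900836   0.44413987 -10.58008917] M tool [-0.06780924  0.37344328 -0.06110023] q6 -2.280035276476572 w 0.059915420256434364 t 22.75
```

apply_moves:
  increments:
    - {"tx": 0.015, "ty": 0, "tz": -0.01, "ax": 0, "ay": 0, "az": 0}
    - {"tx": 0, "ty": 0, "tz": 0, "ax": 0, "ay": 0, "az": 0.5}
    - {"tx": 0, "ty": 0, "tz": 0, "ax": 0, "ay": 0, "az": 0.8}
    - {"tx": 0, "ty": 0, "tz": 0, "ax": 0, "ay": 0, "az": 0.8}
    - {"tx": 0, "ty": 0, "tz": 0, "ax": 0, "ay": 0, "az": 0.8}
    - {"tx": 0, "ty": 0, "tz": 0, "ax": 0, "ay": 0, "az": 0.8}
    - {"tx": 0, "ty": 0, "tz": 0, "ax": 0, "ay": 0, "az": 0.8}

```text
time_s: 23.62
ee_pos: [0.5156, -0.1351, 0.3074]
eef_rot: [2.585, 0.05, 2.749]
force: [-5.5, -2.6, 1.8]
grip_width: 0.0601
grip_force: 35.0
```

```bash
python3 s.py
```

```text
skirt above lip mm -2.9938317106797396 lat tool mm [ 0.16586676 -0.25419528] tilt 0.00048747380013923095
F tool [ 3.97037866 -2.79329014 -4.0970821 ] M tool [ 0.681978    0.75887379 -0.18961435] q6 -1.8856494222953493 w 0.060111813721658046 t 23.625
```

apply_moves:
  increments:
    - {"tx": 0.017, "ty": -0.012, "tz": 0, "ax": 0, "ay": 0, "az": 0}
    - {"tx": 0, "ty": 0, "tz": 0.004, "ax": 0, "ay": 0, "az": 0.8}
    - {"tx": 0, "ty": 0, "tz": 0.004, "ax": 0, "ay": 0, "az": 0.8}
    - {"tx": 0, "ty": 0, "tz": 0.004, "ax": 0, "ay": 0, "az": 0.8}
    - {"tx": 0, "ty": 0, "tz": 0.004, "ax": 0, "ay": 0, "az": 0.8}
    - {"tx": 0, "ty": 0, "tz": 0.004, "ax": 0, "ay": 0, "az": 0.8}
    - {"tx": 0, "ty": 0, "tz": 0, "ax": 0, "ay": 0, "az": 0}

```text
time_s: 24.5
ee_pos: [0.5153, -0.134, 0.3066]
eef_rot: [2.596, -0.134, 2.455]
force: [-2.1, 5.0, 1.8]
grip_width: 0.0599
grip_force: 35.0
```

```bash
python3 s.py
```

```text
skirt above lip mm -4.129556363251713 lat tool mm [1.16421164 0.06237503] tilt 0.0020618855338625027
F tool [4.9346655  2.75079547 0.36661309] M tool [-0.42767888  0.8233797  -0.08888849] q6 -1.5405743833729126 w 0.05988108654906781 t 24.5
```

apply_moves:
  increments:
    - {"tx": 0.02, "ty": 0.012, "tz": 0, "ax": 0, "ay": 0, "az": 0}
    - {"tx": 0, "ty": 0, "tz": 0, "ax": 0, "ay": 0, "az": 0}

```text
time_s: 24.75
ee_pos: [0.5151, -0.1338, 0.3069]
eef_rot: [2.596, -0.133, 2.455]
force: [-1.7, 3.9, 0.2]
grip_width: 0.0603
grip_force: 35.0
```

```bash
python3 s.py
```

```text
skirt above lip mm -3.956158482027572 lat tool mm [1.29208462 0.09850533] tilt 0.001119636446760575
F tool [3.80013343 1.47593939 1.21160357] M tool [-0.15525573  0.57133715 -0.03759249] q6 -1.5399083634778097 w 0.06031202819130991 t 24.75
```

apply_moves:
  increments:
    - {"tx": 0.03, "ty": 0.01, "tz": 0.02, "ax": 0, "ay": 0, "az": 0}
    - {"tx": 0, "ty": 0, "tz": 0.007, "ax": 0, "ay": 0, "az": 0.8}
    - {"tx": 0, "ty": 0, "tz": 0.007, "ax": 0, "ay": 0, "az": 0.8}
    - {"tx": 0, "ty": 0, "tz": 0.007, "ax": 0, "ay": 0, "az": 0.8}
    - {"tx": 0, "ty": 0, "tz": 0.007, "ax": 0, "ay": 0, "az": 0.8}
    - {"tx": 0, "ty": 0, "tz": 0.007, "ax": 0, "ay": 0, "az": 0.8}
    - {"tx": 0, "ty": 0, "tz": 0, "ax": 0, "ay": 0, "az": 0}

```text
time_s: 25.62
ee_pos: [0.5152, -0.1325, 0.3061]
eef_rot: [2.664, -0.304, 2.143]
force: [2.6, 1.9, 1.2]
grip_width: 0.0599
grip_force: 35.0
```

```bash
python3 s.py
```

```text
skirt above lip mm -5.212729657250447 lat tool mm [1.76359123 0.0984906 ] tilt 0.002304220813559332
F tool [0.56601537 3.34210621 0.51256719] M tool [-0.51705482  0.14501025 -0.03325908] q6 -1.1905305935921466 w 0.05993194633097488 t 25.625
```

apply_moves:
  increments:
    - {"tx": 0, "ty": 0.03, "tz": 0.008, "ax": 0, "ay": 0, "az": 0.8}
    - {"tx": 0, "ty": 0, "tz": 0.008, "ax": 0, "ay": 0, "az": 1}
    - {"tx": 0, "ty": 0, "tz": 0.008, "ax": 0, "ay": 0, "az": 1}
    - {"tx": 0, "ty": 0, "tz": 0.008, "ax": 0, "ay": 0, "az": 1}
    - {"tx": 0, "ty": 0, "tz": 0.008, "ax": 0, "ay": 0, "az": 1}
    - {"tx": 0, "ty": 0, "tz": 0.008, "ax": 0, "ay": 0, "az": 1}
    - {"tx": 0, "ty": 0, "tz": 0.008, "ax": 0, "ay": 0, "az": 1}
    - {"tx": 0, "ty": 0, "tz": 0.008, "ax": 0, "ay": 0, "az": 1}
    - {"tx": 0, "ty": 0, "tz": 0, "ax": 0, "ay": 0, "az": 0}

```text
time_s: 26.75
ee_pos: [0.5165, -0.1313, 0.305]
eef_rot: [2.962, -0.533, 1.438]
force: [4.0, 3.8, 2.8]
grip_width: 0.06
grip_force: 35.0
```

```bash
python3 s.py
```

```text
skirt above lip mm -7.035877141741698 lat tool mm [ 2.06810041 -0.14232284] tilt 0.0027271946039328864
F tool [5.13090651 3.47268507 0.40687116] M tool [-0.73953358  0.70928357 -0.02299565] q6 -0.5102251899221651 w 0.060018402686988694 t 26.75
```

apply_moves:
  increments:
    - {"tx": 0.025, "ty": 0.04, "tz": 0.008, "ax": 0, "ay": 0, "az": 0.8}
    - {"tx": 0, "ty": 0.0075, "tz": 0.008, "ax": 0, "ay": 0, "az": 1}
    - {"tx": 0, "ty": 0.0075, "tz": 0.008, "ax": 0, "ay": 0, "az": 1}
    - {"tx": 0, "ty": 0.0075, "tz": 0.008, "ax": 0, "ay": 0, "az": 1}
    - {"tx": 0, "ty": 0.0075, "tz": 0.008, "ax": 0, "ay": 0, "az": 1}
    - {"tx": 0, "ty": 0.0075, "tz": 0.008, "ax": 0, "ay": 0, "az": 1}
    - {"tx": 0, "ty": 0.0075, "tz": 0.008, "ax": 0, "ay": 0, "az": 1}
    - {"tx": 0, "ty": 0.0075, "tz": 0.008, "ax": 0, "ay": 0, "az": 1}
    - {"tx": 0, "ty": 0, "tz": 0, "ax": 0, "ay": 0, "az": 0}

```text
time_s: 27.88
ee_pos: [0.5192, -0.1309, 0.3034]
eef_rot: [-2.909, -0.513, 0.648]
force: [0.6, -0.0, 0.3]
grip_width: 0.0601
grip_force: 35.0
```

```bash
python3 s.py
```

```text
skirt above lip mm -9.224180637298101 lat tool mm [2.53809811 0.37189784] tilt 0.0011287884029009562
F tool [ 0.5307544   0.35449464 -0.13831314] M tool [-0.06560577 -0.18802646  0.00076739] q6 0.17181130228293898 w 0.06012546717614552 t 27.875
```

apply_moves:
  increments:
    - {"tx": 0, "ty": 0.008, "tz": 0.0083, "ax": 0, "ay": 0, "az": 1}
    - {"tx": 0, "ty": 0.008, "tz": 0.0083, "ax": 0, "ay": 0, "az": 1}
    - {"tx": 0, "ty": 0.008, "tz": 0.0083, "ax": 0, "ay": 0, "az": 1}
    - {"tx": 0, "ty": 0.008, "tz": 0.0083, "ax": 0, "ay": 0, "az": 1}
    - {"tx": 0, "ty": 0.008, "tz": 0.0083, "ax": 0, "ay": 0, "az": 1}
    - {"tx": 0, "ty": 0.008, "tz": 0.0083, "ax": 0, "ay": 0, "az": 1}
    - {"tx": 0, "ty": 0.008, "tz": 0.0083, "ax": 0, "ay": 0, "az": 1}
    - {"tx": 0, "ty": 0.008, "tz": 0.0083, "ax": 0, "ay": 0, "az": 1}
    - {"tx": 0, "ty": 0, "tz": 0, "ax": 0, "ay": 0, "az": 0}

```text
time_s: 29.0
ee_pos: [0.5205, -0.1314, 0.3012]
eef_rot: [-2.636, -0.25, -0.053]
force: [-0.5, 1.6, 1.5]
grip_width: 0.0599
grip_force: 35.0
```

```bash
python3 s.py
```

```text
skirt above lip mm -11.207660155948984 lat tool mm [2.89002466 0.13981492] tilt 0.0010596000885042924
F tool [-0.15172154 -2.13507642 -0.64536285] M tool [ 0.14028342 -0.26299743  0.01146805] q6 0.8667726760800063 w 0.059880038568486636 t 29.0
```

Now at −11.2 mm, and the target is about −13.9. I'll continue and watch the torque.

apply_moves:
  increments:
    - {"tx": 0, "ty": 0, "tz": 0.0083, "ax": 0, "ay": 0, "az": 1}
    - {"tx": 0, "ty": 0.008, "tz": 0.0083, "ax": 0, "ay": 0, "az": 1}
    - {"tx": 0, "ty": 0.008, "tz": 0.0083, "ax": 0, "ay": 0, "az": 1}
    - {"tx": 0, "ty": 0.008, "tz": 0.0083, "ax": 0, "ay": 0, "az": 1}
    - {"tx": 0, "ty": 0.008, "tz": 0.0083, "ax": 0, "ay": 0, "az": 1}
    - {"tx": 0, "ty": 0.008, "tz": 0.0083, "ax": 0, "ay": 0, "az": 1}
    - {"tx": 0, "ty": 0, "tz": 0, "ax": 0, "ay": 0, "az": 0}

```text
time_s: 29.88
ee_pos: [0.5207, -0.1318, 0.2995]
eef_rot: [-2.583, 0.02, -0.506]
force: [-3.8, 0.1, 3.1]
grip_width: 0.0597
grip_force: 35.0
```

```bash
python3 s.py
```

```text
skirt above lip mm -12.47728657005126 lat tool mm [ 2.99070988 -0.26068499] tilt 0.0013702518896449073
F tool [-3.41528138 -0.1591333  -3.51497389] M tool [-0.05453482 -0.49999582  0.14283691] q6 1.3872347681053927 w 0.059659172831903605 t 29.875
```

apply_moves:
  increments:
    - {"tx": -0.02, "ty": 0.008, "tz": 0.006, "ax": 0, "ay": 0, "az": 1}
    - {"tx": 0, "ty": 0.008, "tz": 0.006, "ax": 0, "ay": 0, "az": 1}
    - {"tx": 0, "ty": 0.008, "tz": 0.006, "ax": 0, "ay": 0, "az": 1}
    - {"tx": 0, "ty": 0.008, "tz": 0.006, "ax": 0, "ay": 0, "az": 1}
    - {"tx": 0, "ty": 0, "tz": 0, "ax": 0, "ay": 0, "az": 0}

```text
time_s: 30.5
ee_pos: [0.5199, -0.1319, 0.2986]
eef_rot: [-2.616, 0.201, -0.807]
force: [-2.5, -1.5, 5.6]
grip_width: 0.0599
grip_force: 35.0
```

```bash
python3 s.py
```

```text
skirt above lip mm -12.980336414371408 lat tool mm [ 2.65922729 -0.32865988] tilt 0.002220602108471036
F tool [-1.74509672 -0.24307602 -6.06948806] M tool [-0.12164151 -0.21280118  0.06441833] q6 1.7340413892687874 w 0.059876493628888486 t 30.5
```

apply_moves:
  increments:
    - {"tx": 0, "ty": 0.008, "tz": 0.0083, "ax": 0, "ay": 0, "az": 1}
    - {"tx": 0, "ty": 0.008, "tz": 0.0083, "ax": 0, "ay": 0, "az": 1}
    - {"tx": 0, "ty": 0.008, "tz": 0.0083, "ax": 0, "ay": 0, "az": 1}
    - {"tx": 0, "ty": 0, "tz": 0, "ax": 0, "ay": 0, "az": 0}

```text
time_s: 31.0
ee_pos: [0.5196, -0.1319, 0.2979]
eef_rot: [-2.678, 0.326, -1.045]
force: [-2.7, -1.7, 7.2]
grip_width: 0.0601
grip_force: 35.0
```

```bash
python3 s.py
python3 - <<'E'
from h import *
o,c=shot("w9"); a=c["pixels"][150:350,200:440,::-1]; cv2.imwrite("pics/w9c.png",cv2.resize(a,(720,600),interpolation=cv2.INTER_CUBIC))
E
```

```text
skirt above lip mm -13.530497172003386 lat tool mm [ 2.63059034 -0.425585  ] tilt 0.0025179392639253337
F tool [-2.14065797 -0.23114835 -7.56790265] M tool [-0.30700451 -0.26738429  0.09692478] q6 1.994064128902841 w 0.06011967281667192 t 31.0
```

View pics/w9c.png

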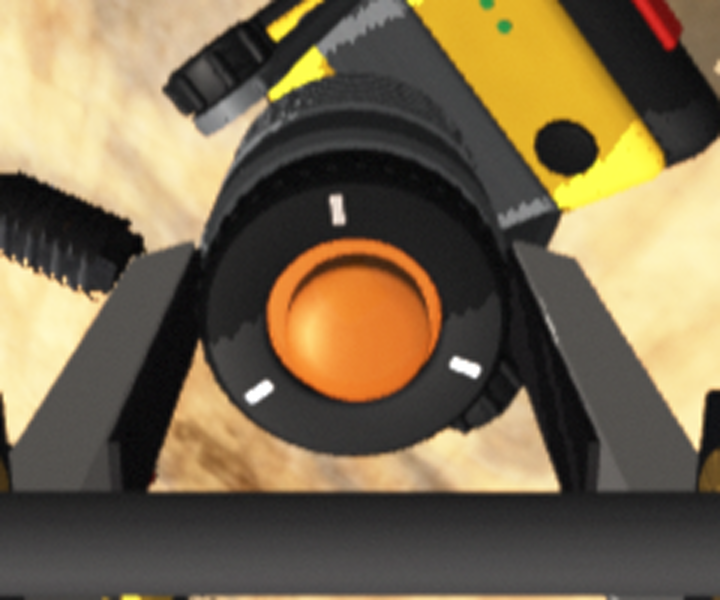

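The marks sit where they did when gripped, so the ring turns with the fingers without slipping. The gasket reaction has reached about 7.6 N. I'll keep tightening.

apply_moves:
  increments:
    - {"tx": -0.01, "ty": 0.008, "tz": 0.0083, "ax": 0, "ay": 0, "az": 1}
    - {"tx": 0, "ty": 0.008, "tz": 0.0083, "ax": 0, "ay": 0, "az": 1}
    - {"tx": 0, "ty": 0.008, "tz": 0.0083, "ax": 0, "ay": 0, "az": 1}
    - {"tx": 0, "ty": 0, "tz": 0, "ax": 0, "ay": 0, "az": 0}
  force: 50

```text
time_s: 31.55
ee_pos: [0.519, -0.1318, 0.2975]
eef_rot: [-2.774, 0.431, -1.303]
force: [-4.7, -6.1, 11.3]
grip_width: 0.0596
grip_force: 50.0
```

```bash
python3 s.py
```

```text
skirt above lip mm -13.736504370524205 lat tool mm [ 2.49083337 -0.54943853] tilt 0.003352896787290542
F tool [ -0.55958898   1.31356488 -13.61533868] M tool [-0.59563605 -0.19774806  0.11314865] q6 2.254555992354441 w 0.059637359982405436 t 31.55
```

apply_moves:
  increments:
    - {"tx": 0, "ty": 0.008, "tz": 0.004, "ax": 0, "ay": 0, "az": 1}
    - {"tx": 0, "ty": 0.008, "tz": 0.004, "ax": 0, "ay": 0, "az": 1}
    - {"tx": 0, "ty": 0, "tz": 0, "ax": 0, "ay": 0, "az": 0}

```text
time_s: 31.92
ee_pos: [0.5186, -0.1317, 0.2973]
eef_rot: [-2.855, 0.487, -1.487]
force: [-6.4, -5.9, 13.4]
grip_width: 0.0596
grip_force: 50.0
```

```bash
python3 s.py
```

```text
skirt above lip mm -13.840482197623905 lat tool mm [ 2.30079057 -0.54471704] tilt 0.0033128409740761007
F tool [ -1.52469021   2.53476003 -15.68064568] M tool [-0.88737921 -0.18220664  0.27428981] q6 2.4282074592896317 w 0.05964829547125775 t 31.925
```

```bash
cat > marks.py <<'E'
from h import *
import sys
def marks(im):
    im=im.astype(int); m=(im.min(2)>150)&(im.max(2)-im.min(2)<50)
    n,l,s,ce=cv2.connectedComponentsWithStats(m.astype(np.uint8))
    return [(ce[i].round(1).tolist(),int(s[i,4])) for i in range(1,n) if 5<s[i,4]<80 and 265<ce[i][0]<370 and 205<ce[i][1]<300]
if __name__=="__main__":
    print(marks(cv2.imread("pics/w8.png"))); print(marks(cv2.imread("pics/w9.png")))
    o,c=shot(sys.argv[1]); print(marks(c["pixels"]))
    ce,s,mm=blob(lens_mask(c["pixels"]),(318,255),30); print("lens",ce,s)
E
python3 marks.py w10
```

```text
[([311.8, 219.0], 32), ([354.6, 271.7], 44), ([285.9, 280.3], 42)]
[([312.1, 219.5], 35), ([354.6, 271.9], 43), ([285.9, 280.4], 43)]
[([312.1, 219.5], 37), ([354.5, 272.0], 44), ([285.9, 280.3], 44)]
lens [324.76868045 254.88950715] [ 293  230   54   54 1258]
```

No slip, and the torque is rising, but joint 6 is near its limit. I'll regrip: open, turn back 70°, centre and close.

apply_moves:
  increments:
    - {"tx": 0, "ty": 0, "tz": 0, "ax": 0, "ay": 0, "az": 0}
    - {"tx": 0, "ty": 0, "tz": 0, "ax": 0, "ay": 0, "az": 0}
    - {"tx": 0, "ty": 0, "tz": 0, "ax": 0, "ay": 0, "az": 0}
    - {"tx": -0.08, "ty": 0, "tz": -0.05, "ax": 0, "ay": 0, "az": -0.5}
    - {"tx": 0, "ty": 0, "tz": 0, "ax": 0, "ay": 0, "az": -1}
    - {"tx": 0, "ty": 0, "tz": 0, "ax": 0, "ay": 0, "az": -1}
    - {"tx": 0, "ty": 0, "tz": 0, "ax": 0, "ay": 0, "az": -1}
    - {"tx": 0, "ty": 0, "tz": 0, "ax": 0, "ay": 0, "az": -1}
    - {"tx": 0, "ty": 0, "tz": 0, "ax": 0, "ay": 0, "az": -1}
    - {"tx": 0, "ty": 0, "tz": 0, "ax": 0, "ay": 0, "az": -1}
    - {"tx": 0, "ty": 0, "tz": 0, "ax": 0, "ay": 0, "az": -1}
    - {"tx": 0, "ty": 0, "tz": 0, "ax": 0, "ay": 0, "az": -1}
  jaw: 0.1

```text
time_s: 33.48
ee_pos: [0.518, -0.1296, 0.2983]
eef_rot: [-2.609, 0.18, -0.768]
force: [0.6, -0.2, -0.5]
grip_width: 0.0847
grip_force: 0.0
```

apply_moves:
  increments:
    - {"tx": 0, "ty": 0, "tz": 0, "ax": 0, "ay": 0, "az": -1}
    - {"tx": 0, "ty": 0, "tz": 0, "ax": 0, "ay": 0, "az": -1}
    - {"tx": 0, "ty": 0, "tz": 0, "ax": 0, "ay": 0, "az": -1}
    - {"tx": 0, "ty": 0, "tz": 0, "ax": 0, "ay": 0, "az": -1}
    - {"tx": 0, "ty": 0, "tz": 0, "ax": 0, "ay": 0, "az": -1}
    - {"tx": 0, "ty": 0, "tz": 0, "ax": 0, "ay": 0, "az": -1}
    - {"tx": 0, "ty": 0, "tz": 0, "ax": 0, "ay": 0, "az": 0}

```text
time_s: 34.35
ee_pos: [0.518, -0.1297, 0.2984]
eef_rot: [-2.589, -0.093, -0.323]
force: [0.3, 0.1, 0.3]
grip_width: 0.0846
grip_force: 0.0
```

```bash
python3 s.py
python3 - <<'E'
from marks import *
o,c=shot("w11"); print(marks(c["pixels"]))
T=c["T_tool_cam"]; P=np.array([m[0] for m in marks(c["pixels"])]); K=c["camera_matrix"]
n,_=lampR(np.radians(-117),0); lip=np.array([.5641,-.0404,.1377])
w=[]
for u in P:
    p,d=ray(c,u,o); h=.003; q=lip+n*h; w.append(p+d*(n@(q-p))/(n@d))
w=np.array(w); ctr=w.mean(0); print("ring front ctr lat tool mm",1e3*(rot(o).T@(ctr-lip)), "radii",1e3*np.linalg.norm(w-ctr,axis=1),"sides",[1e3*np.linalg.norm(w[i]-w[i-1]) for i in range(len(w))])
E
```

```text
skirt above lip mm -13.809618628165154 lat tool mm [-0.38891491 -0.1582429 ] tilt 0.0011245087176998871
F tool [ 0.22925246 -0.313155   -0.09008955] M tool [-0.16257882 -0.08422315  0.01405415] q6 1.1709790184821551 w 0.08463551028712067 t 34.35
[([283.0, 230.4], 30), ([355.0, 236.3], 29), ([314.2, 288.9], 22)]
ring front ctr lat tool mm [-0.5931252   0.59567414 -3.00094137] radii [23.05238397 22.93994118 22.90557617] sides [np.float64(39.82354519008165), np.float64(39.882843372773564), np.float64(39.6282757056574)]
```

apply_moves:
  increments:
    - {"tx": 0, "ty": 0.01, "tz": 0, "ax": 0, "ay": 0, "az": 0}
    - {"tx": 0, "ty": 0, "tz": 0, "ax": 0, "ay": 0, "az": 0}
    - {"tx": 0, "ty": 0, "tz": 0, "ax": 0, "ay": 0, "az": 0}
    - {"tx": 0, "ty": 0, "tz": 0, "ax": 0, "ay": 0, "az": 0}
    - {"tx": 0, "ty": 0, "tz": 0, "ax": 0, "ay": 0, "az": 0}
  jaw: 1
  force: 50

```text
time_s: 35.02
ee_pos: [0.518, -0.1299, 0.2984]
eef_rot: [-2.589, -0.093, -0.324]
force: [0.4, 2.8, 1.0]
grip_width: 0.0599
grip_force: 50.0
```

```bash
python3 s.py
```

```text
skirt above lip mm -13.658877842375738 lat tool mm [-0.32854614 -0.07452935] tilt 0.001473018019269242
F tool [-0.3797427  -2.9176988   0.58869462] M tool [ 0.33395445 -0.10605368  0.0729538 ] q6 1.17066951469214 w 0.05985110028119958 t 35.025
```

apply_moves:
  increments:
    - {"tx": 0, "ty": 0, "tz": 0.004, "ax": 0, "ay": 0, "az": 0.6}
    - {"tx": 0, "ty": 0, "tz": 0.004, "ax": 0, "ay": 0, "az": 0.6}
    - {"tx": 0, "ty": 0, "tz": 0, "ax": 0, "ay": 0, "az": 0}

```text
time_s: 35.4
ee_pos: [0.5179, -0.1298, 0.2983]
eef_rot: [-2.583, -0.038, -0.412]
force: [-2.9, 0.9, 4.1]
grip_width: 0.0597
grip_force: 50.0
```

```bash
python3 s.py; python3 marks.py w12|tail -2
```

```text
skirt above lip mm -13.735361069580204 lat tool mm [-0.40903446  0.01474945] tilt 0.0011536883230697517
F tool [-2.86324897 -1.95151544 -3.73446366] M tool [ 0.18144304 -0.65420607 -0.14728959] q6 1.2747397911990992 w 0.05972254919072854 t 35.4
[([283.0, 230.8], 32), ([355.0, 236.2], 31), ([314.2, 288.9], 22)]
lens [318.11629996 251.97305793] [ 289  224   58   55 2227]
```

apply_moves:
  increments:
    - {"tx": 0, "ty": 0, "tz": 0.006, "ax": 0, "ay": 0, "az": 0.8}
    - {"tx": 0, "ty": 0, "tz": 0.006, "ax": 0, "ay": 0, "az": 0.8}
    - {"tx": 0, "ty": 0, "tz": 0, "ax": 0, "ay": 0, "az": 0}

```text
time_s: 35.83
ee_pos: [0.5179, -0.1298, 0.2983]
eef_rot: [-2.583, 0.036, -0.53]
force: [-6.5, -0.5, 8.4]
grip_width: 0.0594
grip_force: 50.0
```

```bash
python3 s.py; python3 marks.py w13|tail -2
```

```text
skirt above lip mm -13.801363309789233 lat tool mm [-0.41553586  0.11333126] tilt 0.0010469896023492318
F tool [-5.66884941 -1.22282846 -8.89348638] M tool [-0.17571839 -1.14298048 -0.13766737] q6 1.4142169658106876 w 0.05942714675642316 t 35.825
[([283.2, 230.8], 31), ([355.1, 236.1], 30), ([314.3, 288.9], 23)]
lens [318.23306233 251.99186992] [ 289  224   58   55 2214]
```

apply_moves:
  increments:
    - {"tx": 0, "ty": 0, "tz": 0.006, "ax": 0, "ay": 0, "az": 0.8}
    - {"tx": 0, "ty": 0, "tz": 0.006, "ax": 0, "ay": 0, "az": 0.8}
    - {"tx": 0, "ty": 0, "tz": 0, "ax": 0, "ay": 0, "az": 0}

```text
time_s: 36.25
ee_pos: [0.5182, -0.1299, 0.2983]
eef_rot: [-2.592, 0.108, -0.649]
force: [-5.5, -2.3, 8.2]
grip_width: 0.0597
grip_force: 50.0
```

```bash
python3 s.py; python3 marks.py w14|tail -2
```

```text
skirt above lip mm -13.851680867973393 lat tool mm [0.18614187 0.09593304] tilt 0.0023145333479742485
F tool [-3.87807848  0.31856243 -9.40134406] M tool [-0.4415647  -0.47112106 -0.74582808] q6 1.5531977474867602 w 0.05973005916500458 t 36.25
[([282.5, 233.2], 33), ([354.1, 236.4], 29), ([315.6, 291.0], 32)]
lens [318.51081454 253.29636447] [ 289  225   58   56 2173]
```

The torque has jumped to 0.75 N m, so the ring is tight. I'll release and back off, then check.

apply_moves:
  increments:
    - {"tx": 0, "ty": 0, "tz": 0, "ax": 0, "ay": 0, "az": -0.3}
    - {"tx": 0, "ty": 0, "tz": 0, "ax": 0, "ay": 0, "az": 0}
    - {"tx": 0, "ty": 0, "tz": 0, "ax": 0, "ay": 0, "az": 0}
    - {"tx": 0, "ty": 0, "tz": 0, "ax": 0, "ay": 0, "az": 0}
    - {"tx": 0, "ty": 0, "tz": -0.5, "ax": 0, "ay": 0, "az": 0}
    - {"tx": 0, "ty": 0, "tz": -1, "ax": 0, "ay": 0, "az": 0}
    - {"tx": 0, "ty": 0, "tz": -1, "ax": 0, "ay": 0, "az": 0}
    - {"tx": 0, "ty": 0, "tz": -1, "ax": 0, "ay": 0, "az": 0}
    - {"tx": 0, "ty": 0, "tz": -0.5, "ax": 0, "ay": 0, "az": 0}
    - {"tx": 0, "ty": 0, "tz": 0, "ax": 0, "ay": 0, "az": 0}
  jaw: 0

```text
time_s: 37.55
ee_pos: [0.4889, -0.1865, 0.3999]
eef_rot: [-2.589, 0.095, -0.629]
force: [-0.5, 0.3, -0.3]
grip_width: 0.0941
grip_force: 0.0
```

```bash
python3 s.py
python3 - <<'E'
from h import *
o,c=shot("w15"); im=c["pixels"].astype(int); p0,Rc=cam_pose(c,o)
n,_=lampR(np.radians(-117),0); lip=np.array([.5641,-.0404,.1377])
x=c["camera_matrix"]@Rc.T@(lip+.003*n-p0); uv=x[:2]/x[2]; print("pred",uv)
m=(im.min(2)>140)&(im.max(2)-im.min(2)<60); k,l,s,ce=cv2.connectedComponentsWithStats(m.astype(np.uint8))
P=[ce[i] for i in range(1,k) if 4<s[i,4]<60 and 15<np.hypot(*(ce[i]-uv))<32]; print(np.round(P,1))
for h in(-.001,.0031,.007):
    w=[]
    for u in P:
        p,d=ray(c,u,o); w.append(p+d*(n@(lip+n*h-p))/(n@d))
    w=np.array(w); ct=w.mean(0); print(h,"r",1e3*np.linalg.norm(w-ct,axis=1),"ctr",1e3*(rot(o).T@(ct-lip))[:2])
E
```

```text
skirt above lip mm 106.15679559198374 lat tool mm [0.18209898 0.12606444] tilt 0.0026828931393507297
F tool [-0.57001653  0.2674545   0.22749504] M tool [-0.18906357 -0.01603969 -0.02105299] q6 1.5607606132620206 w 0.09409277220415535 t 37.55
pred [316.12610194 198.7970549 ]
[[296.6 185.7]
 [340.  189. ]
 [315.7 222.4]]
-0.001 r [23.1905775  23.08437735 22.80276764] ctr [-1.47451862  1.20929751]
0.0031 r [22.86388317 22.7591791  22.48153653] ctr [-0.39492568  1.20641128]
0.007 r [22.55312515 22.44984418 22.17597523] ctr [0.6320042  1.20366583]
```

The marks form a regular triangle centred on the mouth axis, the skirt depth is about −13.85 mm against a home of −13.9, and the torque jumped at the end. Handing in.

```bash
python3 -c "
from station import hand_in; print(hand_in())"
```

```text
the job is handed in; nothing more can be done
None
```

The lens is seated on its gasket and the bezel ring is screwed down tight: torque rose to 0.75 N m and ring depth is within about 0.1 mm of home. The job is handed in at about 38 s with the gripper clear; the hand-in returned no verdict, so I can't confirm a pass.

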